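# Refit the heat-sink angle of a bench power supply

## Robot

A 6-joint arm with a two-finger parallel gripper is mounted at the origin on the work surface. World frame = base frame: x ahead of the robot, y to its left, z up, the work surface at z = 0. Lengths are in mm, angles in rad, forces in N, time in s.
With the tool pointing down it reaches from about 350 to 775 mm from the base axis. Payload 7.3 kg.
Tool frame: the origin (TCP) lies midway between the tips of the shut fingers; the grasp point (between the pads) lies 19 mm behind it; x points along the fingers, z is the direction in which the jaws open and shut, and the axes are right-handed (so a half turn about x gives the same grasp; the last joint's range is limited). The gripper opens to 92 mm and grips with 3 to 60 N. Pads are 19 mm wide; open, the fingers measure 130 mm over their backs; the gripper's body (75 mm by 190 mm) begins 47 mm behind the grasp point.
Start: joints at [-1.354, 0.342, 1.524, -0, 1.275, -0.146], TCP at [186.342, -490.838, 226.741] pointing down, gripper open.
Joint ranges: [-2.53, 2.53], [-0.77, 2.02], [0.04, 2.7], [-1, 4.14], [0.28, 2.66], [-3.11, 3.11]. Speed limits (rad/s): [2.57, 2.57, 3.14, 3.14, 3.14, 3.14].

## Interface

Orientations are given as [roll, pitch, yaw] about the fixed x, y, z axes, in that order (R = Rz(yaw) Ry(pitch) Rx(roll)).
In Python, from plant import monitor, optics, close_job gives the robot as it stands.
- The arm moves only by the tool send_rows, never from a script. Its argument "commands" is a list that holds one entry, the list of rows, each a list of 5 numbers: the shift along the tool's x, y, z in m, then the turn about the tool's x in degrees, then the finger opening in m, from 0 to 0.0918. A call has 1 to 10 rows; each row shifts and turns the pose as measured when the row begins, along the tool's axes as they then stand; what a row does not reach is not made up. A row lasts 1/12 s, in which the tool goes at most 41.7 mm and 7.16 degrees, less where a joint would pass 70% of its speed; a pose out of reach is approached as far as the arm can. A call with a gripper value outside its range is refused whole. The fingers move at their own pace and stop on an object; the grip force is fixed at half the most. Time passes only in rows, so rows that do not move let the fingers close. It gives the time, the measured TCP pose, the force and the opening at its end, in the units of the state.
- monitor.get_obs(): the state, without advancing time (a new reading comes with each control period).
- optics.capture(name): name is "side" or "top"; returns a dict with "color" (400x640x3 uint8, blue, green, red), "camera_matrix" (3x3 intrinsics, pixels), "camera_from_world" (4x4, takes a point from world to camera coordinates). Camera axes: x right, y down, z forward; pixel columns grow to the right and rows downward; lengths in mm; the calibration is good to about 2 mm. A picture is of the moment at which its call begins. There is no depth.
- close_job(): hands the job in, once; it reports no verdict.
The state is a dict: "time": time; "joint_positions": joint angles; "dq": joint speeds; "tau": joint torques, N m; "tool_pos": TCP position; "tcp_rot": TCP orientation; "contact_force": force on the tool from outside, world axes, zero at the start; "moment": the same for the moment, N m; "grip_width": finger opening in mm.
Only numpy, scipy, OpenCV 4.12 (cv2) and the standard library are available. Lean on these libraries where they do the work, as an engineer would, in place of code of your own. Each camera call takes 0.05 s, during which the arm holds its last target.

## Task

Refit the aluminium heat-sink angle to the opened power supply. Pick it up by its standing lip, lay it flat on the plywood board with its free long edge towards and close to the wooden stop strip and let go, then push it up so that it pivots on that edge until it stands by itself against the strip; let go, take it afresh from above across its top and hang it on the power supply, plate outside and lip inwards, both holes fully down over the two brass pins. Leave the other things on the bench where they are.

Things in the scene. Friction and masses are not known exactly. Their poses are not given: they have to be found in the camera images.
- angle: Loose aluminium L-shaped heat-sink angle, 0.2 kg: flat plate 75 (x) x 120 (y) x 4 mm with a lip along one long edge. Starts lying on the plate's outer face, lip up. Origin: centre of that face. x: from lip to free edge; y: along the lip; z: out of the plate, the way the lip points. Stood up on its free edge (x down, z level) it is 75 mm tall and 40 mm across the top, outer face to lip tip.
- lip_tip (a point): Middle of the lip's tip (angle x -32.5, y 0, z 40 mm; same axes). The lip is 10 mm thick (x -37.5 to -27.5), 120 mm long, square to the plate, reaches z = 40 mm and is clear in its middle; two small black transistors, look only, sit on its inner face at y = +21 and -21 mm.
- angle_edge (a point): Middle of the angle's free long edge, at the outer face (angle x 37.5, y 0, z 0 mm; same axes). The centre of mass lies 55 mm from this edge and 13 mm from the outer face, so when pivoted up on this edge the angle falls home by itself from about 77 degrees on.
- hole_left (a point): Centre of one of the two 10 mm holes, which go through the lip along x, at the lip's inner face, the face that comes to rest on a pillar (angle x -27.5, y +42, z 22 mm; same axes).
- hole_right (a point): The same for the other hole (angle x -27.5, y -42, z 22 mm).
- stop_board: Plywood board fixed to the bench, 170 (x) x 200 (y) x 15 mm, with a pale wooden stop strip across it: x 45 to 65 mm, all 200 mm long, 58 mm high above the board. Origin: centre of its underside, on the bench. z up; x points from the clear part (x -85 to 45 mm, nearer the robot) to the strip.
- stop_foot (a point): Middle of the line where the strip's face meets the top of the board's clear part (board x 45, y 0, z 15 mm; same axes).
- supply: Opened grey bench power supply, fixed, 150 mm wide (y), blue front panel 125 mm tall at x = 185 mm, open rear towards the robot with two black pillars, 85 mm tall, x -11 to 13, 20 mm wide at y = +42 and -42. Between them clear above 35 mm up to x = 75 mm. Chassis floor, 12 mm high, starts at x = -32. Origin: on the bench, midway between the pins. x: rear to front panel; z up.
- pin_left (a point): Foot of one 7 mm brass pin, on its pillar's top 85 mm above the bench (supply x 0, y +42; same axes). The pin is 18 mm tall, its top 6 mm tapered. Takes the hole at angle y +42. The hung angle has its z along the supply's x and its x straight down; the plate's outer face is then at supply x -22, its foot 20 mm above the bench.
- pin_right (a point): The same for the other pin (supply x 0, y -42). Takes the hole at angle y -42.
- spool: Bystander: upright green spool of solder, 48 mm across, 40 mm high; origin under its centre.
- tin: Bystander: red tin of pins, 62 x 92 x 20 mm; origin under its centre.
- pliers: Bystander: pliers with orange handles lying flat, 162 mm long, 52 mm wide, 12 mm high; origin under the middle.
- screwdriver: Bystander: red screwdriver lying flat, 160 mm long; origin under its middle.
- flask: Bystander: steel flask with black cap, 74 mm across, 186 mm high; origin under its centre.
- multimeter: Bystander: yellow multimeter lying on its back, 150 x 80 x 36 mm (46 mm at its knob); origin under its centre.
- mug: Bystander: white mug, 80 mm across, 92 mm high; origin under its centre.
There are look-alikes about, which are no part of the job. Of the things like the angle, leave any that is turquoise; of the rest the smaller one is meant.

How it is judged:
By the outcome, as a careful person would: the job done as asked, in the order asked, and still so for the second after the job is handed in, with the robot touching nothing.
It also fails if it takes over 72 s, if anything falls off the work surface, if the arm or the gripper's body presses on something with over 40 N, if the wrist force passes 120 N, or if a joint passes its speed limit or range.

## Working session

There is one attempt and no reset: what is moved stays moved. The work goes in short steps, Python scripts to look and compute and a tool call to move; the robot and the scene stay as the last step left them, time stands still between calls to the robot, and variables do not carry over. Pictures are saved under pics/ and viewed, and the job is handed in when it is done.

Besides the shell and the picture viewer there is one more tool, called as name([rows], argument=value, ...), one row to a line, values as JSON. send_rows: Moves the arm, as the interface text tells. Its arguments: {"type":"object","properties":{"commands":{"type":"array","items":{"type":"array","items":{"type":"array","items":{"type":"number"}}}}},"required":["commands"]}

```bash
ls; mkdir -p pics; python3 - <<'E'
from plant import monitor, optics
import cv2,numpy as np
print(monitor.get_obs())
for n in("side","top"):
    c=optics.capture(n); cv2.imwrite(f"pics/{n}0.png",c["color"]); np.savez(f"{n}0.npz",**c); print(n,c["camera_matrix"].round(2).tolist(),c["camera_from_world"].round(4).tolist())
E
```

```text
pics
{'time': 0.0, 'joint_positions': array([-1.35398958e+00,  3.42731729e-01,  1.52503643e+00, -1.99722120e-05,
        1.27539423e+00, -1.46004101e-01]), 'dq': array([ 0.00025661,  0.00085461,  0.00016384, -0.00031702, -0.00113798,
        0.00078143]), 'tau': array([ 1.84697296e-04, -4.31239700e+01, -2.44219244e+01,  7.15863146e-02,
        5.58734138e-02, -1.38869527e-04]), 'tool_pos': array([ 186.24691737, -490.40832992,  226.03351676]), 'tcp_rot': array([3.00775432, 1.56922648, 1.79977468]), 'contact_force': array([ 0.16558628,  0.34893353, -0.58685037]), 'moment': array([-0.04085812,  0.00328369, -0.05553922]), 'grip_width': 91.46783293039111}
side [[505.71, 0.0, 316.03], [0.0, 505.71, 206.01], [0.0, 0.0, 1.0]] [[-0.743, -0.6693, -0.0055, 387.8848], [-0.3918, 0.4416, -0.8071, 215.6781], [0.5426, -0.5976, -0.5903, 1275.7243], [0.0, 0.0, 0.0, 1.0]]
top [[450.74, 0.0, 322.82], [0.0, 450.74, 198.93], [0.0, 0.0, 1.0]] [[-0.0149, -0.9997, -0.0178, 92.6514], [-0.9843, 0.0178, -0.1756, 478.3151], [0.1758, 0.0149, -0.9843, 1597.1683], [0.0, 0.0, 0.0, 1.0]]
```

View pics/side0.png

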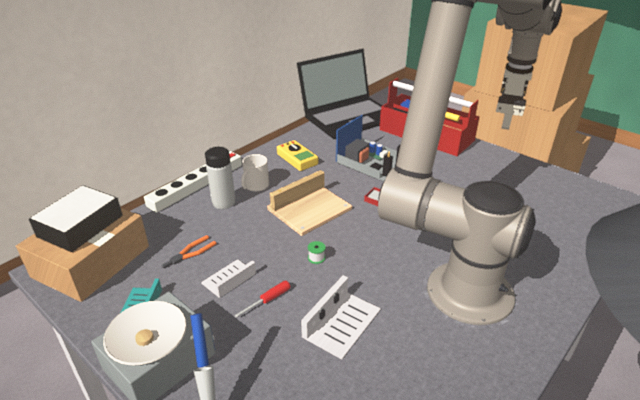

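View pics/top0.png

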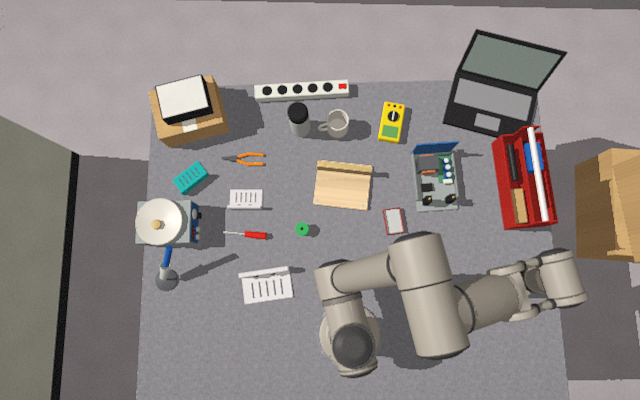

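Two things are like the angle in the right colour, plus one turquoise: turquoise (top 190,177 / side 140,295), small white (top 246,198 / side 228,276) and large white (top 267,286 / side 341,320). By the description the small white one is meant. I'll check it in a crop.

```bash
cat > h.py <<'E'
import numpy as np, cv2
def load(n): return dict(np.load(n))
def ray(c,uv):
    T=c["camera_from_world"];R=T[:3,:3];K=c["camera_matrix"]
    o=-R.T@T[:3,3]; d=R.T@np.linalg.inv(K)@np.array([uv[0],uv[1],1.0]); return o,d/np.linalg.norm(d)
def onz(c,uv,z):
    o,d=ray(c,uv); return o+d*(z-o[2])/d[2]
def two(c1,a,c2,b):
    o1,d1=ray(c1,a);o2,d2=ray(c2,b)
    A=np.stack([d1,-d2],1);s=np.linalg.lstsq(A,o2-o1,rcond=None)[0]
    p,q=o1+d1*s[0],o2+d2*s[1]; return (p+q)/2,np.linalg.norm(p-q)
def proj(c,P):
    P=np.atleast_2d(P);T=c["camera_from_world"];q=P@T[:3,:3].T+T[:3,3];k=q@c["camera_matrix"].T;return k[:,:2]/k[:,2:]
def crop(c,x0,y0,x1,y1,s,name):
    cv2.imwrite(name,cv2.resize(c["color"][y0:y1,x0:x1],None,fx=s,fy=s,interpolation=cv2.INTER_CUBIC))
E
python3 - <<'E'
from h import *
s=load("side0.npz");t=load("top0.npz")
crop(s,190,240,270,300,10,"pics/cs_angle.png")
crop(t,220,180,280,220,13,"pics/ct_angle.png")
crop(s,260,165,360,235,8,"pics/cs_board.png")
crop(t,305,150,385,215,9,"pics/ct_board.png")
crop(s,325,110,415,180,8,"pics/cs_sup.png")
crop(t,400,130,470,220,6,"pics/ct_sup.png")
E
```

```text
(no output)
```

View pics/cs_angle.png

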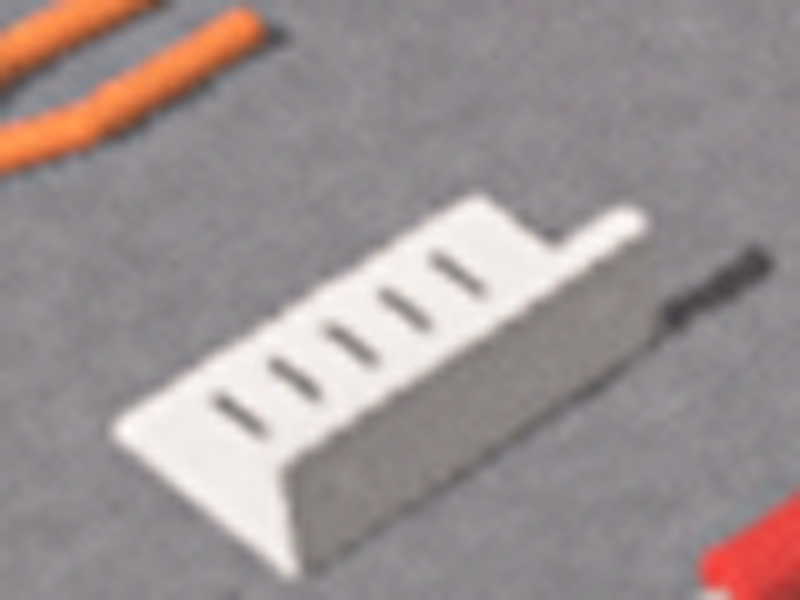

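View pics/ct_angle.png

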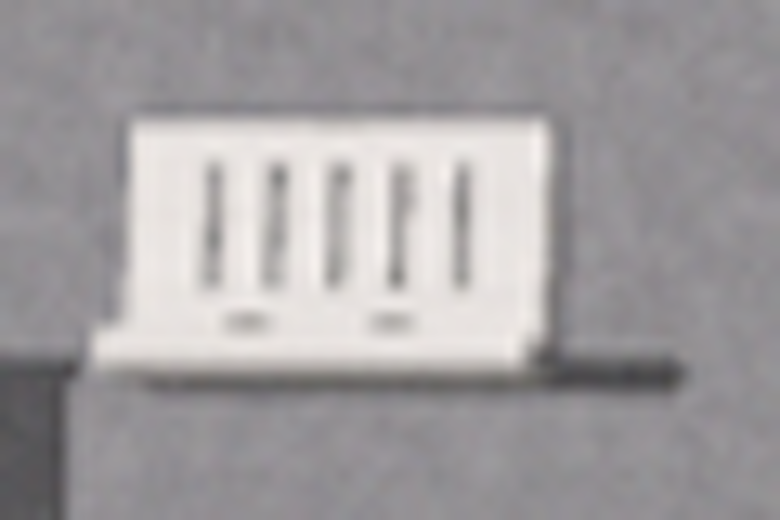

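View pics/cs_board.png

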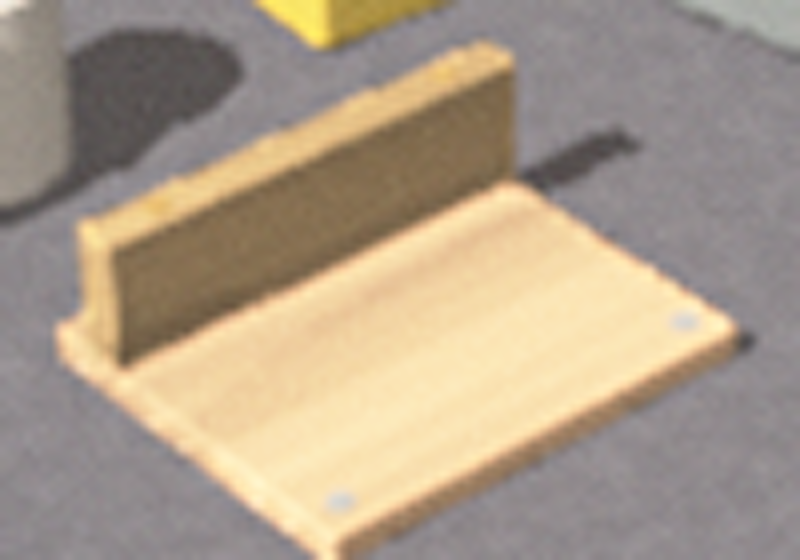

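View pics/ct_board.png

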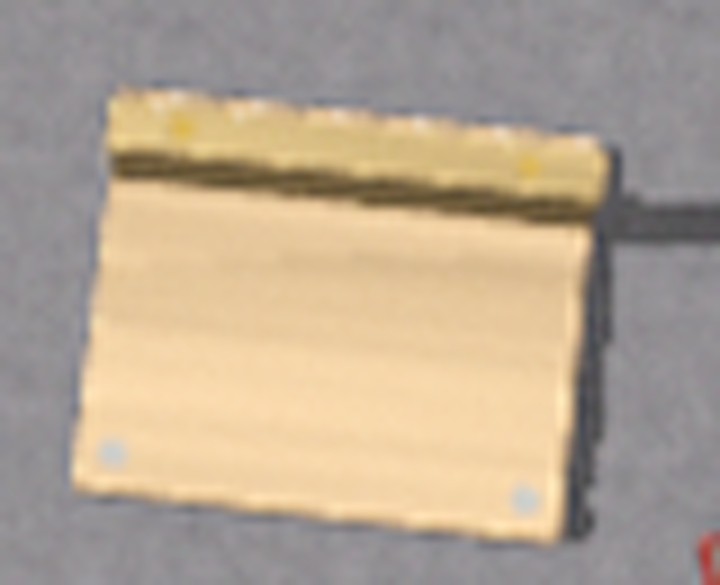

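View pics/cs_sup.png

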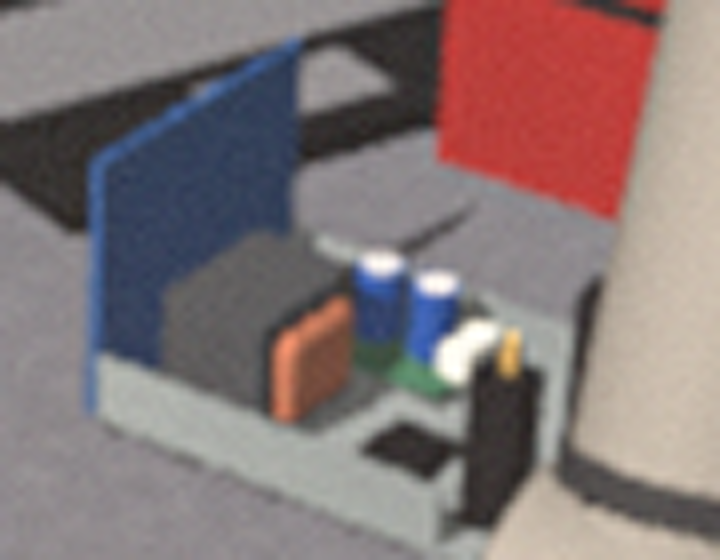

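View pics/ct_sup.png

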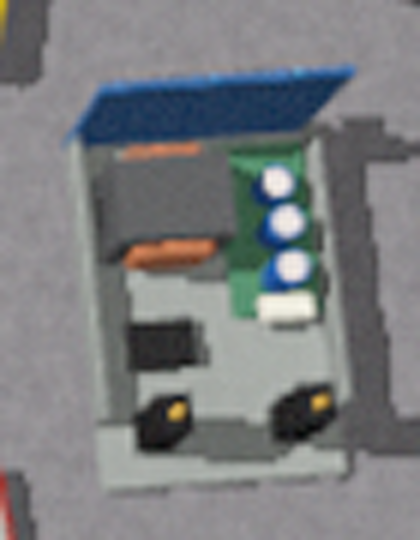

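```bash
cat >> h.py <<'E'
def edge(c,a,b,w=3.0,sign=0,ch=None,trim=0.12,n=40):
    """subpixel line near segment a-b: returns (point,dir). sign +1: bright to the left-normal side, 0 any"""
    g=c["color"].astype(np.float32); g=g.mean(2) if ch is None else g[...,ch]
    g=cv2.GaussianBlur(g,(0,0),0.6)
    a=np.array(a,float);b=np.array(b,float);d=(b-a)/np.linalg.norm(b-a);nn=np.array([-d[1],d[0]])
    L=np.linalg.norm(b-a);ts=np.linspace(trim*L,(1-trim)*L,n);ws=np.arange(-w,w+.01,0.1)
    P=a+ts[:,None,None]*d+ws[None,:,None]*nn
    v=cv2.remap(g,P[...,0].astype(np.float32),P[...,1].astype(np.float32),cv2.INTER_CUBIC)
    gr=np.gradient(v,axis=1); gr=np.abs(gr) if sign==0 else gr*sign
    k=gr.argmax(1);m=np.maximum(gr,0)*(np.abs(np.arange(len(ws))[None]-k[:,None])<=10)
    off=(m*ws).sum(1)/m.sum(1)
    ok=np.ones(n,bool)
    for _ in range(4):
        p=np.polyfit(ts[ok],off[ok],1);r=off-np.polyval(p,ts);ok=np.abs(r)<max(0.15,2*np.std(r[ok]))
    q0=a+p[1]*nn; q1=a+L*d+np.polyval(p,L)*nn
    return q0,(q1-q0)/np.linalg.norm(q1-q0),float(np.std(r[ok])),int(ok.sum())
def cross(e1,e2):
    s=np.linalg.solve(np.stack([e1[1],-e2[1]],1),e2[0]-e1[0]);return e1[0]+s[0]*e1[1]
E
python3 - <<'E'
from h import *
s=load("side0.npz");t=load("top0.npz")
for c in(s,t): print(ray(c,(320,200))[0].round(1))
def U(x0,y0,k): return lambda x,y:((x+.5)/k-.5+x0,(y+.5)/k-.5+y0)
T=U(220,180,13);S=U(190,240,10)
# top
far=edge(t,T(130,118),T(548,118));lef=edge(t,T(130,118),T(125,330));rig=edge(t,T(548,118),T(548,330))
near=edge(t,T(90,368),T(525,368));ll=edge(t,T(93,335),T(91,365),w=2)
print("fits",[ (e[2].__round__(2),e[3]) for e in(far,lef,rig,near)])
fl,fr=cross(far,lef),cross(far,rig)
A,B=onz(t,fl,4),onz(t,fr,4);print("free edge top",A.round(1),B.round(1),np.linalg.norm(A-B))
print("lip line px",near[0],near[1])
# side: free edge far (z4) from (115,430) to (480,190); left end (115,430)->(290,580); lip top outer edge (290,470)->(648,235)
f=edge(s,S(115,430),S(480,190));l=edge(s,S(115,430),S(280,570));lo=edge(s,S(295,470),S(640,240));bot=edge(s,S(305,572),S(655,330))
print("fits",[ (e[2].__round__(2),e[3]) for e in(f,l,lo,bot)])
sfl=cross(f,l);print(two(s,sfl,t,fl))
print("side near bottom left corner",onz(s,cross(bot,l),0).round(1))
# lip tip ends: outer top edge left/right, top view near line ends
for nm,(a,b) in dict(L=(S(290,470),T(90,366)),R=(S(650,232),T(526,366))).items(): print(nm,two(s,a,t,b))
# lip outer top edge line x from each at z40
for q in(0.3,0.7):
    a=np.array(S(290,470))*(1-q)+np.array(S(650,232))*q; 
print(onz(t,near[0],40),onz(t,near[0]+near[1]*33,40), onz(s,lo[0],40),onz(s,lo[0]+lo[1]*40,40))
E
```

```text
[-319.5  926.7  929.3]
[ 191.3   60.3 1657.7]
fits [(0.02, 40), (0.08, 36), (0.08, 40), (0.02, 39)]
free edge top [531.1 434.    4. ] [528.8 313.3   4. ] 120.74148295194075
lip line px [226.46153846 207.92012015] [9.99999688e-01 7.90507920e-04]
fits [(0.11, 36), (0.13, 37), (0.16, 38), (0.09, 35)]
(array([532.09089725, 434.97444428,   3.09988768]), np.float64(2.0589809816421676))
side near bottom left corner [452.5 435.2   0. ]
L (array([452.66145225, 435.20742196,  41.98558061]), np.float64(3.1937472004168517))
R (array([452.60920817, 314.68923017,  37.36917902]), np.float64(0.3946778442945615))
[453.35764196 436.77683166  40.        ] [451.12883076 316.10340308  40.        ] [455.8882682  431.39538921  40.        ] [452.39669045 323.80200267  40.        ]
```

The crop and measurements confirm it: the free edge measures 120.7 mm and the lip about 40 mm high, which fits the 75 x 120 angle. Next the board and the supply.

```bash
python3 - <<'E'
from h import *
s=load("side0.npz");t=load("top0.npz")
def U(x0,y0,k): return lambda x,y:((x+.5)/k-.5+x0,(y+.5)/k-.5+y0)
T=U(305,150,9);S=U(260,165,8)
# strip foot line: top: (112,180)->(590,222)
tf=edge(t,T(112,182),T(588,224),w=1.5);tt=edge(t,T(112,155),T(600,205),w=1.5)
sf=edge(s,S(120,365),S(510,185),w=2);st=edge(s,S(115,248),S(515,65),w=2)
print("fits",[ (round(e[2],2),e[3]) for e in(tf,tt,sf,st)])
tl=edge(t,T(110,190),T(75,488));tr=edge(t,T(590,230),T(562,540));tn=edge(t,T(75,490),T(560,542))
sr=edge(s,S(515,185),S(738,328));sn=edge(s,S(335,550),S(738,328));sl=edge(s,S(115,368),S(335,552))
print("fits",[ (round(e[2],2),e[3]) for e in(tl,tr,tn,sr,sn,sl)])
def pr(n,p): print(n,np.round(p,1))
for n,z,a,b,sa,sb in (("foot",15,cross(tf,tl),cross(tf,tr),None,cross(sf,sr)),("near",15,cross(tn,tl),cross(tn,tr),cross(sn,sl),cross(sn,sr))):
    pr(n+" top",(onz(t,a,z),onz(t,b,z)))
    if sa is not None: pr("  side L",onz(s,sa,z)); pr("  two L",two(s,sa,t,a)[0])
    pr("  side R",onz(s,sb,z)); pr("  two R",two(s,sb,t,b)[0])
# strip top edge, near face z=73
pr("striptop top",(onz(t,tt[0],73),onz(t,tt[0]+tt[1]*53,73)))
pr("striptop side",(onz(s,st[0],73),onz(s,st[0]+st[1]*53,73)))
pr("stripfoot side",(onz(s,sf[0],15),onz(s,sf[0]+sf[1]*53,15)))
pr("stripend topcorner two R",two(s,S(515,62),t,T(600,207)))
pr("stripend topcorner two L",two(s,S(113,248),t,T(112,158)))
# supply pins
T=U(400,130,6);S=U(325,110,8)
pr("pinL tip top z103",onz(t,T(180,406),103));pr("pinR",onz(t,T(322,397),103))
pr("pinL two",two(s,S(512,333),t,T(181,406))); pr("pinL side z103",onz(s,S(512,333),103))
E
```

```text
fits [(0.16, 40), (0.11, 35), (0.13, 36), (0.11, 36)]
fits [(0.12, 33), (0.19, 40), (0.22, 40), (0.14, 37), (0.1, 36), (0.1, 36)]
foot top [[598.4 107.   15. ]
 [572.2 -91.6  15. ]]
  side R [572.7 -91.5  15. ]
  two R [572.3 -91.5  15.1]
near top [[468.6 124.2  15. ]
 [442.  -75.6  15. ]]
  side L [468.4 134.   15. ]
  two L [472.2 126.2   7.6]
  side R [438.9 -74.9  15. ]
  two R [441.3 -76.4  13.2]
striptop top [[595.7 103.3  73. ]
 [570.5 -86.3  73. ]]
striptop side [[595.6 103.5  73. ]
 [570.2 -82.2  73. ]]
stripfoot side [[598.3 101.8  15. ]
 [573.2 -87.7  15. ]]Traceback (most recent call last):
  File "<stdin>", line 21, in <module>
  File "<stdin>", line 12, in pr
    return _wrapfunc(a, 'round', decimals=decimals, out=out)
    return _wrapit(obj, method, *args, **kwds)
    conv = _array_converter(obj)
ValueError: setting an array element with a sequence. The requested array has an inhomogeneous shape after 1 dimensions. The detected shape was (2,) + inhomogeneous part.
```

```bash
python3 - <<'E'
from h import *
s=load("side0.npz");t=load("top0.npz")
def U(x0,y0,k): return lambda x,y:((x+.5)/k-.5+x0,(y+.5)/k-.5+y0)
def pr(n,p): print(n,np.round(p,1))
T=U(305,150,9);S=U(260,165,8)
pr("striptop R",two(s,S(515,62),t,T(600,207))[0])
pr("striptop L",two(s,S(113,248),t,T(112,158))[0])
T=U(400,130,6);S=U(325,110,8)
pr("pinL tip top z103",onz(t,T(180,406),103));pr("pinR",onz(t,T(322,397),103))
p=two(s,S(512,333),t,T(181,406)); pr("pinL two",p[0]);print(p[1]); pr("pinL side z103",onz(s,S(512,333),103))
# wall lines for yaw
l=edge(t,T(80,150),T(100,450),w=2);f=edge(t,T(100,488),T(345,470),w=2)
pr("rear edge z12",(onz(t,f[0],12),onz(t,f[0]+f[1]*40,12),f[2]))if 0 else print(f[2],onz(t,f[0],12),onz(t,f[0]+f[1]*40,12))
from plant import monitor
o=monitor.get_obs();from scipy.spatial.transform import Rotation as R
print(R.from_euler("xyz",o["tcp_rot"]).as_matrix().round(3))
crop(t,410,185,470,225,13,"pics/ct_pins.png")
E
```

```text
striptop R [568.6 -90.9  73. ]
striptop L [592.8 104.7  74.5]
pinL tip top z103 [ 468.3 -289.   103. ]
pinR [ 472.1 -371.6  103. ]
pinL two [ 467.4 -290.4  102.2]
2.383307003232608
pinL side z103 [ 465.6 -289.8  103. ]
0.05764009076978879 [ 434.16377074 -257.74358762   12.        ] [ 442.47919011 -404.41883482   12.        ]
[[-0.     0.935  0.355]
 [ 0.001  0.355 -0.935]
 [-1.     0.    -0.001]]
```

View pics/ct_pins.png

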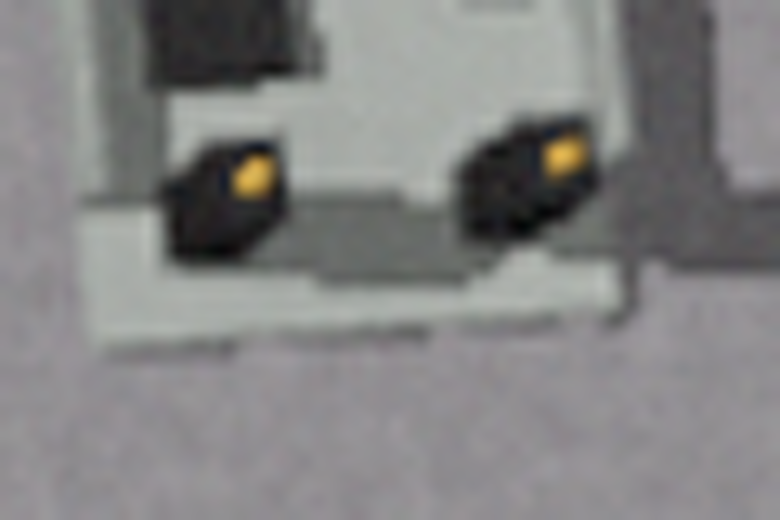

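```bash
cat > plan.py <<'E'
import sys,numpy as np
from plant import monitor
from scipy.spatial.transform import Rotation as R
# usage: plan.py grip_m step_mm  x y z phi  [x y z phi ...]  waypoint list ; phi = world heading (deg) of tool z
o=monitor.get_obs();M=R.from_euler("xyz",o["tcp_rot"]).as_matrix()
p=o["tool_pos"].copy();phi=np.degrees(np.arctan2(M[1,2],M[0,2]))
print("t %.2f"%o["time"],"pos",p.round(1),"phi %.2f"%phi,"F",o["contact_force"].round(1),"grip %.1f"%o["grip_width"])
a=list(map(float,sys.argv[1:]))
if len(a)>2:
    g,step,a=a[0],a[1],a[2:]
    for i in range(0,len(a),4):
        q=np.array(a[i:i+3]);f=a[i+3];n=max(1,int(np.ceil(max(np.linalg.norm(q-p)/step,abs(f-phi)/7-1e-6))))
        rows=[];d=(q-p)/n;w=(f-phi)/n
        for k in range(n):
            h=np.radians(phi)   # tool z=(cos,sin,0), x=(0,0,-1), y=z x x
            tz=np.array([np.cos(h),np.sin(h),0]);tx=np.array([0,0,-1.]);ty=np.cross(tz,tx)
            rows.append([round(d@tx/1000,4),round(d@ty/1000,4),round(d@tz/1000,4),round(-w,2),g]);phi+=w
        p=q;phi=f;print(n,str(rows).replace(" ",""))
E
python3 plan.py 0.05 40 430 -100 226 -35 459 374 226 -1.1
```

```text
t 0.10 pos [ 186.3 -490.5  226.1] phi -69.22 F [-0.1  1.  -0.6] grip 91.9
12 [[np.float64(0.0),np.float64(0.0305),np.float64(-0.0232),np.float64(-2.85),0.05],[np.float64(0.0),np.float64(0.0317),np.float64(-0.0217),np.float64(-2.85),0.05],[np.float64(0.0),np.float64(0.0327),np.float64(-0.0201),np.float64(-2.85),0.05],[np.float64(0.0),np.float64(0.0337),np.float64(-0.0184),np.float64(-2.85),0.05],[np.float64(0.0),np.float64(0.0345),np.float64(-0.0167),np.float64(-2.85),0.05],[np.float64(0.0),np.float64(0.0353),np.float64(-0.015),np.float64(-2.85),0.05],[np.float64(0.0),np.float64(0.036),np.float64(-0.0132),np.float64(-2.85),0.05],[np.float64(0.0),np.float64(0.0366),np.float64(-0.0114),np.float64(-2.85),0.05],[np.float64(0.0),np.float64(0.0371),np.float64(-0.0096),np.float64(-2.85),0.05],[np.float64(0.0),np.float64(0.0376),np.float64(-0.0077),np.float64(-2.85),0.05],[np.float64(0.0),np.float64(0.0379),np.float64(-0.0058),np.float64(-2.85),0.05],[np.float64(0.0),np.float64(0.0382),np.float64(-0.0039),np.float64(-2.85),0.05]]
12 [[np.float64(0.0),np.float64(0.0337),np.float64(-0.0207),-2.82,0.05],[np.float64(0.0),np.float64(0.0347),np.float64(-0.019),-2.82,0.05],[np.float64(0.0),np.float64(0.0356),np.float64(-0.0173),-2.82,0.05],[np.float64(0.0),np.float64(0.0364),np.float64(-0.0155),-2.82,0.05],[np.float64(0.0),np.float64(0.0371),np.float64(-0.0137),-2.82,0.05],[np.float64(0.0),np.float64(0.0378),np.float64(-0.0118),-2.82,0.05],[np.float64(0.0),np.float64(0.0383),np.float64(-0.0099),-2.82,0.05],[np.float64(0.0),np.float64(0.0387),np.float64(-0.008),-2.82,0.05],[np.float64(0.0),np.float64(0.0391),np.float64(-0.0061),-2.82,0.05],[np.float64(0.0),np.float64(0.0394),np.float64(-0.0042),-2.82,0.05],[np.float64(0.0),np.float64(0.0395),np.float64(-0.0022),-2.82,0.05],[np.float64(0.0),np.float64(0.0396),np.float64(-0.0003),-2.82,0.05]]
```

send_rows([
  [[0,0.03,-0.023,-2.8,0.05],[0,0.032,-0.022,-2.8,0.05],[0,0.033,-0.02,-2.8,0.05],[0,0.034,-0.018,-2.8,0.05],[0,0.035,-0.017,-2.8,0.05],[0,0.035,-0.015,-2.8,0.05],[0,0.036,-0.013,-2.8,0.05],[0,0.037,-0.011,-2.8,0.05],[0,0.037,-0.01,-2.8,0.05],[0,0.038,-0.008,-2.8,0.05]],
])

```text
time: 0.93
tool_pos: [392.0, -155.0, 222.4]
tcp_rot: [3.019, 1.565, 2.308]
contact_force: [1.1, -0.8, -0.3]
grip_width: 50.1
```

```bash
sed -i 's/round(d@tx\/1000,4),round(d@ty\/1000,4),round(d@tz\/1000,4),round(-w,2)/*[float(round(v,4)) for v in (d@tx\/1000,d@ty\/1000,d@tz\/1000)],float(round(-w,2))/' plan.py; python3 plan.py 0.05 40 459 374 226 -1.1
```

```text
t 0.93 pos [ 392.  -155.   222.4] phi -40.76 F [ 1.1 -0.8 -0.3] grip 50.1
14 [[-0.0003,0.0317,-0.021,-2.83,0.05],[-0.0003,0.0327,-0.0194,-2.83,0.05],[-0.0003,0.0337,-0.0178,-2.83,0.05],[-0.0003,0.0345,-0.0161,-2.83,0.05],[-0.0003,0.0353,-0.0144,-2.83,0.05],[-0.0003,0.0359,-0.0126,-2.83,0.05],[-0.0003,0.0365,-0.0108,-2.83,0.05],[-0.0003,0.037,-0.009,-2.83,0.05],[-0.0003,0.0374,-0.0072,-2.83,0.05],[-0.0003,0.0377,-0.0053,-2.83,0.05],[-0.0003,0.0379,-0.0035,-2.83,0.05],[-0.0003,0.0381,-0.0016,-2.83,0.05],[-0.0003,0.0381,0.0003,-2.83,0.05],[-0.0003,0.038,0.0022,-2.83,0.05]]
```

send_rows([
  [[0,0.032,-0.021,-2.8,0.05],[0,0.033,-0.019,-2.8,0.05],[0,0.034,-0.018,-2.8,0.05],[0,0.035,-0.016,-2.8,0.05],[0,0.035,-0.014,-2.8,0.05],[0,0.036,-0.013,-2.8,0.05],[0,0.037,-0.011,-2.8,0.05],[0,0.037,-0.009,-2.8,0.05],[0,0.037,-0.007,-2.8,0.05],[0,0.038,-0.005,-2.8,0.05]],
])

```text
time: 1.77
tool_pos: [437.3, 243.7, 222.2]
tcp_rot: [2.755, 1.564, 2.559]
contact_force: [1.5, -0.8, 1.0]
grip_width: 50.0
```

```bash
python3 plan.py 0.05 40 459 374 120 -1.1
```

```text
t 1.77 pos [437.3 243.7 222.2] phi -11.27 F [ 1.5 -0.8  1. ] grip 50.0
5 [[0.0204,0.0264,-0.0008,-2.03,0.05],[0.0204,0.0264,0.0001,-2.03,0.05],[0.0204,0.0264,0.001,-2.03,0.05],[0.0204,0.0263,0.002,-2.03,0.05],[0.0204,0.0263,0.0029,-2.03,0.05]]
```

send_rows([
  [[0.02,0.027,-0.001,-2.1,0.05],[0.02,0.027,0,-2.1,0.05],[0.02,0.027,0.001,-2.1,0.05],[0.02,0.027,0.002,-2.1,0.05],[0.02,0.026,0.003,-2.1,0.05],[0,0,0,0,0.05]],
])

```text
time: 2.27
tool_pos: [456.6, 391.2, 117.1]
tcp_rot: [2.182, 1.564, 2.189]
contact_force: [-0.9, -1.0, -1.0]
grip_width: 50.1
```

```bash
python3 plan.py 0.05 40 459 374.5 14 -1.1; python3 - <<'E'
from plant import optics
from h import *
for n in("side","top"):
    c=optics.capture(n);np.savez(n+"1.npz",**c)
    crop(c,*((180,200,300,300,6) if n=="side" else (200,150,320,240,6)),f"pics/{n}1.png")
E
```

```text
t 2.27 pos [456.6 391.2 117.1] phi 0.36 F [-0.9 -1.  -1. ] grip 50.1
3 [[0.0344,-0.0056,0.0008,0.49,0.05],[0.0344,-0.0056,0.0008,0.49,0.05],[0.0344,-0.0056,0.0009,0.49,0.05]]
```

View pics/side1.png

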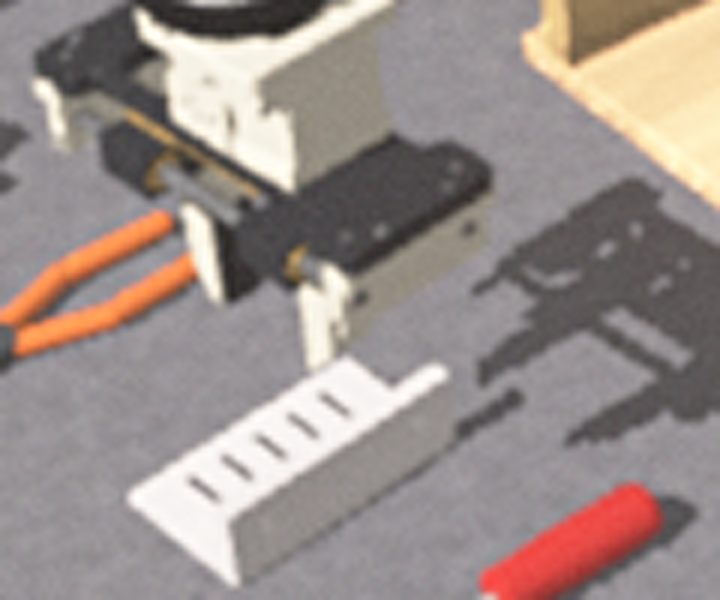

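View pics/top1.png

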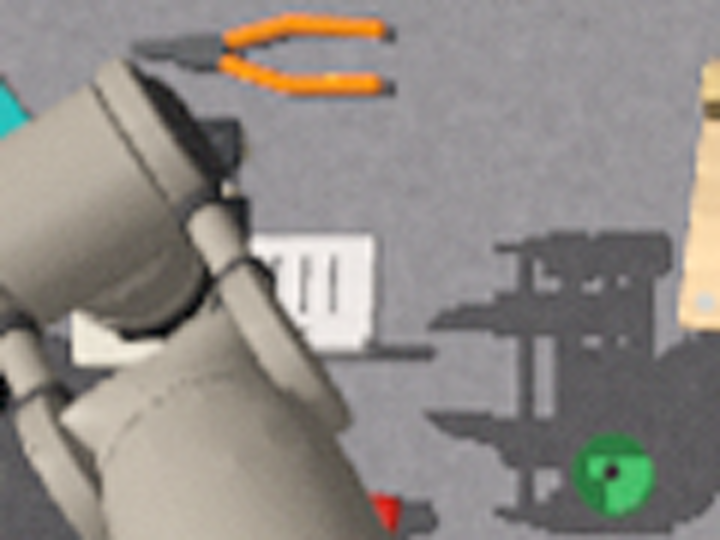

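send_rows([
  [[0.01,-0.008,0.001,0.7,0.05],[0.01,-0.008,0.001,0.7,0.05],[0.02,0,0.0005,0,0.05],[0,0,0,0,0.05]],
])

```text
time: 2.7
tool_pos: [462.0, 369.7, 84.3]
tcp_rot: [1.018, 1.562, 0.992]
contact_force: [-1.6, 0.4, -0.6]
grip_width: 49.6
```

```bash
python3 plan.py 0.04 25 459 374.5 13 -1.1
```

```text
t 2.70 pos [462.  369.7  84.3] phi -1.52 F [-1.6  0.4 -0.6] grip 49.6
3 [[0.0238,0.0016,-0.001,-0.14,0.04],[0.0238,0.0016,-0.001,-0.14,0.04],[0.0238,0.0016,-0.001,-0.14,0.04]]
```

send_rows([
  [[0.02,0.0015,-0.001,0,0.04],[0.02,0.0015,-0.001,0,0.04],[0.018,0.001,-0.001,0,0.04],[0.008,0,0,0,0.04],[0,0,0,0,0.04]],
])

```text
time: 3.12
tool_pos: [464.8, 371.7, 26.2]
tcp_rot: [0.72, 1.55, 0.686]
contact_force: [-0.2, -0.6, -0.2]
grip_width: 40.4
```

```bash
python3 plan.py 0.04 25 459 374.5 13 -1.1;python3 - <<'E'
from plant import optics
from h import *
c=optics.capture("side");np.savez("side2.npz",**c)
crop(c,190,220,280,300,8,"pics/side2.png")
E
```

```text
t 3.12 pos [464.8 371.7  26.2] phi -1.96 F [-0.2 -0.6 -0.2] grip 40.4
1 [[0.0132,0.0026,-0.0059,-0.86,0.04]]
```

View pics/side2.png

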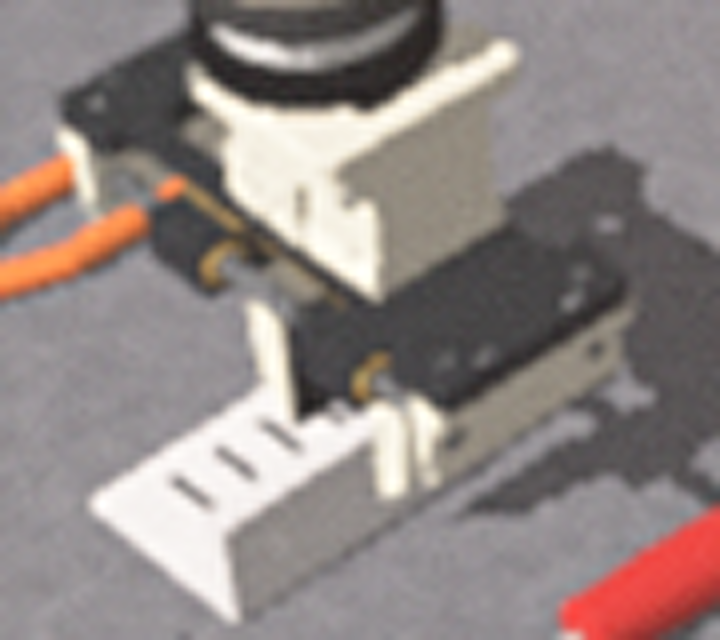

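```bash
sed -i 's/^a=list/print("toolx deg off down (wx,wy)",np.degrees(M[:2,0]).round(2),"q",o["joint_positions"].round(2))\na=list/' plan.py; python3 plan.py 0.04 25 459 374.5 13 -1.1
```

```text
t 3.17 pos [465.2 372.   27.1] phi -1.95 F [-0.   1.  -0.2] grip 40.1
toolx deg off down (wx,wy) [0.97 0.78] q [0.54 0.67 1.57 0.   0.88 0.58]
1 [[0.0141,0.0023,-0.0063,-0.85,0.04]]
```

send_rows([
  [[0.007,0.001,-0.003,-0.4,0.04],[0.007,0.001,-0.003,-0.4,0.04],[0.001,0,0,0,0.04]],
])

```text
time: 3.42
tool_pos: [461.6, 375.1, 15.3]
tcp_rot: [0.665, 1.542, 0.645]
contact_force: [-0.6, -0.5, -1.6]
grip_width: 40.1
```

```bash
python3 plan.py 0.04 25 459 374.5 13 -1.1
```

```text
t 3.42 pos [461.6 375.1  15.3] phi -1.15 F [-0.6 -0.5 -1.6] grip 40.1
toolx deg off down (wx,wy) [1.3  0.98] q [0.55 0.69 1.59 0.   0.84 0.57]
1 [[0.0023,-0.0007,-0.0025,-0.05,0.04]]
```

send_rows([
  [[0.004,-0.0005,-0.003,0,0.04],[0,0,0,0,0.02],[0,0,0,0,0.0],[0,0,0,0,0.0],[0,0,0,0,0.0]],
])

```text
time: 3.83
tool_pos: [458.4, 375.3, 11.8]
tcp_rot: [0.659, 1.541, 0.64]
contact_force: [-0.4, 0.3, -0.7]
grip_width: 17.6
```

```bash
python3 plan.py
```

```text
t 3.83 pos [458.4 375.3  11.8] phi -1.09 F [-0.4  0.3 -0.7] grip 17.6
toolx deg off down (wx,wy) [1.37 1.02] q [0.56 0.69 1.6  0.   0.83 0.57]
```

send_rows([
  [[0,0,0,0,0.0],[0,0,0,0,0.0],[0,0,0,0,0.0],[0,0,0,0,0.0]],
])

```text
time: 4.17
tool_pos: [458.6, 375.5, 12.0]
tcp_rot: [0.66, 1.541, 0.641]
contact_force: [0.6, -0.5, 0.3]
grip_width: 10.0
```

```bash
python3 plan.py
```

```text
t 4.17 pos [458.6 375.5  12. ] phi -1.10 F [ 0.6 -0.5  0.3] grip 10.0
toolx deg off down (wx,wy) [1.39 1.04] q [0.56 0.69 1.6  0.   0.83 0.57]
```

send_rows([
  [[-0.01,0,0,0,0.0],[-0.02,0,0,0,0.0],[-0.03,0,0,0,0.0],[-0.03,0,0,0,0.0],[-0.01,0,0,0,0]],
])

```text
time: 4.58
tool_pos: [453.0, 371.5, 112.7]
tcp_rot: [0.719, 1.553, 0.7]
contact_force: [0.7, 1.9, -2.1]
grip_width: 9.7
```

```bash
python3 plan.py 0 36 508 20 110 -7.5;python3 - <<'E'
from plant import optics
from h import *
c=optics.capture("side");np.savez("side3.npz",**c)
crop(c,190,180,300,290,5.4,"pics/side3.png")
E
```

```text
t 4.58 pos [453.  371.5 112.7] phi -1.11 F [ 0.7  1.9 -2.1] grip 9.7
toolx deg off down (wx,wy) [0.77 0.65] q [0.55 0.55 1.52 0.   1.05 0.57]
10 [[0.0003,-0.035,0.0062,0.64,0.0],[0.0003,-0.035,0.0066,0.64,0.0],[0.0003,-0.0349,0.007,0.64,0.0],[0.0003,-0.0348,0.0073,0.64,0.0],[0.0003,-0.0347,0.0077,0.64,0.0],[0.0003,-0.0346,0.0081,0.64,0.0],[0.0003,-0.0345,0.0085,0.64,0.0],[0.0003,-0.0344,0.0089,0.64,0.0],[0.0003,-0.0343,0.0093,0.64,0.0],[0.0003,-0.0342,0.0097,0.64,0.0]]
```

View pics/side3.png

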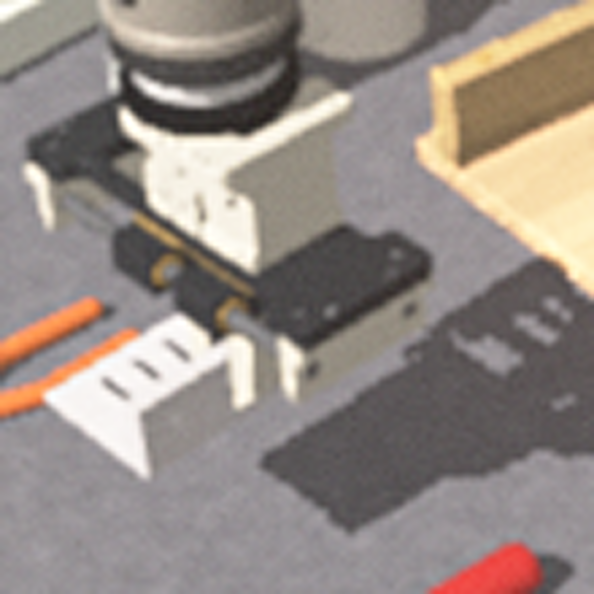

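The angle is lifted, held by the lip (opening 10 mm). Now to the board.

send_rows([
  [[0,-0.02,0.003,0.6,0.0],[0,-0.035,0.006,0.6,0.0],[0,-0.035,0.007,0.6,0.0],[0,-0.035,0.008,0.6,0.0],[0,-0.035,0.008,0.6,0.0],[0,-0.035,0.008,0.6,0.0],[0,-0.035,0.008,0.6,0.0],[0,-0.035,0.008,0.6,0.0],[0,-0.035,0.008,0.6,0.0],[0,-0.025,0.006,0.6,0.0]],
])

```text
time: 5.47
tool_pos: [499.4, 35.0, 108.9]
tcp_rot: [0.957, 1.549, 0.84]
contact_force: [1.7, -0.2, -1.3]
grip_width: 9.7
```

```bash
python3 plan.py 0 36 508 20 90 -7.5
```

```text
t 5.47 pos [499.4  35.  108.9] phi -6.72 F [ 1.7 -0.2 -1.3] grip 9.7
toolx deg off down (wx,wy) [0.82 0.91] q [-0.09  0.42  1.77  0.02  0.94  0.01]
1 [[0.0189,-0.0139,0.0103,0.78,0.0]]
```

send_rows([
  [[0.015,-0.007,0.003,0.4,0.0],[0.015,-0.005,0.003,0.2,0.0],[0.005,0,0,0,0]],
])

```text
time: 5.72
tool_pos: [505.4, 15.5, 73.5]
tcp_rot: [0.829, 1.549, 0.692]
contact_force: [-1.0, -0.4, -1.6]
grip_width: 9.6
```

```bash
python3 plan.py 0 10 508 20 45 -7.5;python3 - <<'E'
from plant import optics
from h import *
for n in("side","top"):
    c=optics.capture(n);np.savez(n+"4.npz",**c)
    crop(c,*((250,140,370,240,6) if n=="side" else (300,140,400,220,7)),f"pics/{n}4.png")
E
```

```text
t 5.72 pos [505.4  15.5  73.5] phi -7.84 F [-1.  -0.4 -1.6] grip 9.6
toolx deg off down (wx,wy) [0.97 0.8 ] q [-0.13  0.48  1.79  0.02  0.86 -0.01]
3 [[0.0095,0.0016,0.0007,-0.11,0.0],[0.0095,0.0016,0.0007,-0.11,0.0],[0.0095,0.0016,0.0007,-0.11,0.0]]
```

View pics/side4.png

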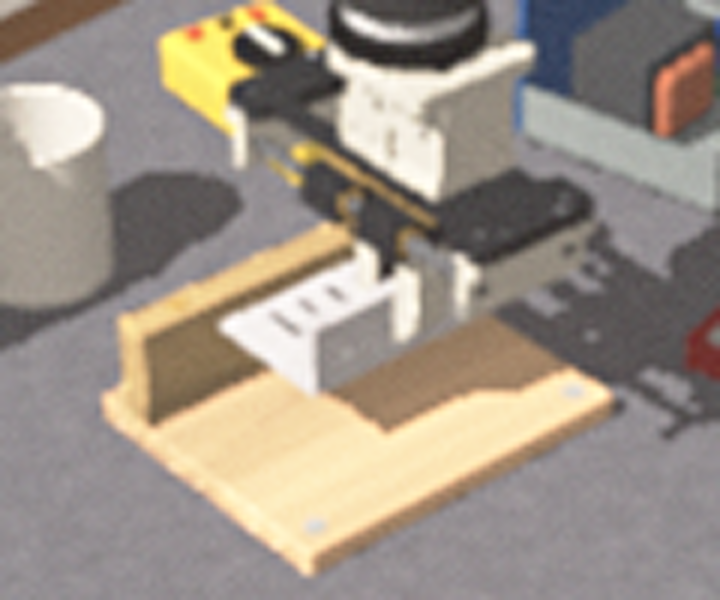

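View pics/top4.png

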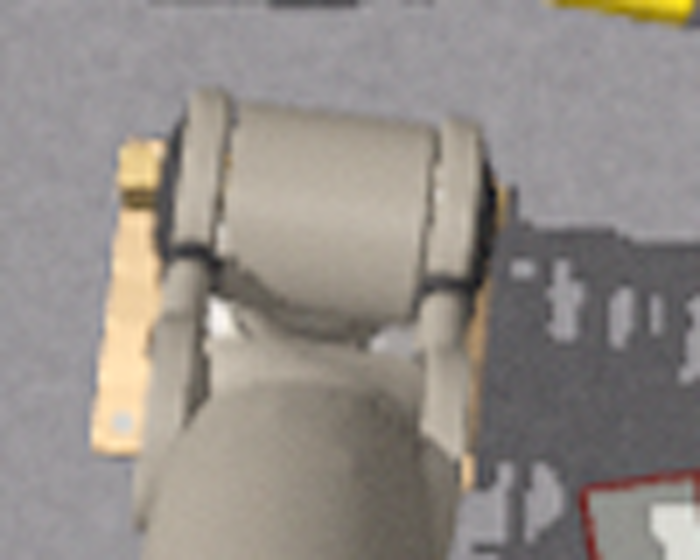

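send_rows([
  [[0.012,0.0005,0.001,0,0.0],[0.012,0.0005,0.001,0,0.0],[0.01,0,0.001,0,0.0],[0.003,0,0,0,0]],
])

```text
time: 6.15
tool_pos: [509.6, 21.1, 38.5]
tcp_rot: [0.793, 1.547, 0.662]
contact_force: [0.2, -1.2, -2.1]
grip_width: 9.7
```

```bash
python3 plan.py 0 5 510 17 28 -7.5
```

```text
t 6.15 pos [509.6  21.1  38.5] phi -7.52 F [ 0.2 -1.2 -2.1] grip 9.7
toolx deg off down (wx,wy) [1.1  0.85] q [-0.12  0.54  1.81  0.02  0.77 -0.01]
3 [[0.0035,-0.0013,0.0003,-0.01,0.0],[0.0035,-0.0013,0.0003,-0.01,0.0],[0.0035,-0.0013,0.0003,-0.01,0.0]]
```

send_rows([
  [[0.004,-0.001,0,0,0.0],[0.003,-0.001,0,0,0.0],[0.0025,-0.001,0,0,0.0]],
])

```text
time: 6.4
tool_pos: [509.6, 19.7, 29.1]
tcp_rot: [0.779, 1.546, 0.65]
contact_force: [0.0, 0.9, -2.2]
grip_width: 10.1
```

```bash
python3 plan.py; python3 - <<'E'
from plant import optics
from h import *
c=optics.capture("side");np.savez("side5.npz",**c)
crop(c,270,170,360,240,8,"pics/side5.png")
E
```

```text
t 6.40 pos [509.6  19.7  29.1] phi -7.36 F [ 0.   0.9 -2.2] grip 10.1
toolx deg off down (wx,wy) [1.14 0.86] q [-0.12  0.56  1.82  0.03  0.75 -0.01]
```

View pics/side5.png

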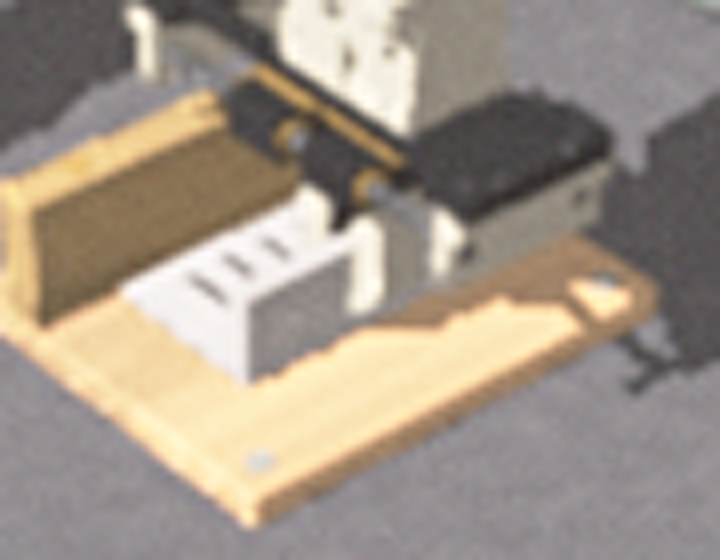

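send_rows([
  [[0.0015,0,0,0,0.0],[0.0015,0,0,0,0.0],[0.001,0,0,0,0.0]],
])

```text
time: 6.7
tool_pos: [509.6, 19.4, 26.9]
tcp_rot: [0.768, 1.546, 0.64]
contact_force: [-4.3, 0.7, 10.3]
grip_width: 10.1
```

```bash
python3 plan.py; python3 - <<'E'
from plant import optics
from h import *
c=optics.capture("side");np.savez("side6.npz",**c)
def U(x0,y0,k): return lambda x,y:((x+.5)/k-.5+x0,(y+.5)/k-.5+y0)
S=U(270,170,8)
f=edge(c,S(125,285),S(300,205),w=2);l=edge(c,S(125,290),S(245,380),w=2)
print(f[2:],l[2:]);k=cross(f,l);A=onz(c,k,19);B=onz(c,f[0]+f[1]*22,19);print("edge",A,B)
bx=np.array([.9914,-.1308])
for P in(A,B):print("gap",(np.array([585.3,7.7])-P[:2])@bx,"y",(P[:2]-np.array([585.3,7.7]))@np.array([.1308,.9914]))
E
```

```text
t 6.70 pos [509.6  19.4  26.9] phi -7.38 F [-4.3  0.7 10.3] grip 10.1
toolx deg off down (wx,wy) [1.15 0.86] q [-0.12  0.56  1.82  0.03  0.74 -0.01]
(0.17212298925812222, 40) (0.1029141757358473, 37)
edge [591.21721275  71.03448105  19.        ] [578.76444799 -12.01773759  19.        ]
gap 2.4178254045597756 y 63.56377593945785
gap 3.9002661820724693 y -20.403015250814438
```

send_rows([
  [[-0.001,0,-0.003,0,0.0],[0,0,0,0,0.0],[0,0,0,0,0.04],[0,0,0,0,0.04],[0,0,0,0,0.04],[0,0,0,0,0.04]],
])

```text
time: 7.25
tool_pos: [508.0, 19.4, 29.7]
tcp_rot: [0.656, 1.542, 0.527]
contact_force: [0.5, -0.0, -0.4]
grip_width: 32.0
```

```bash
python3 plan.py 0.0 25 509 19 75 -7.5; python3 - <<'E'
from plant import optics
from h import *
c=optics.capture("side");np.savez("side7.npz",**c)
crop(c,270,170,360,240,8,"pics/side7.png")
E
```

```text
t 7.25 pos [508.   19.4  29.7] phi -7.41 F [ 0.5 -0.  -0.4] grip 32.0
toolx deg off down (wx,wy) [1.42 0.83] q [-0.12  0.55  1.83  0.03  0.74 -0.01]
2 [[-0.0227,-0.0001,0.0005,0.05,0.0],[-0.0227,-0.0001,0.0005,0.05,0.0]]
```

View pics/side7.png

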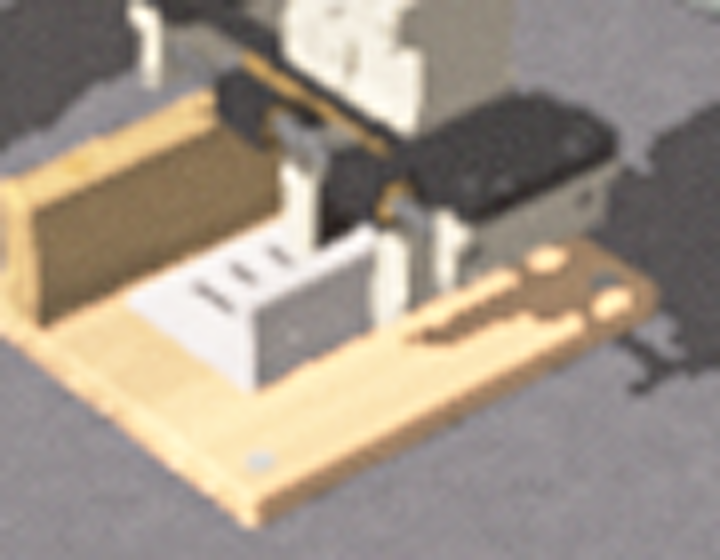

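send_rows([
  [[-0.015,0,0,0,0.04],[-0.025,0,0,0,0.04],[-0.015,0,0,0,0.04],[0,0,-0.02,0,0.0],[0,0,-0.018,0,0.0],[0,0,-0.01,0,0.0],[0,0,0,0,0.0],[0,0,0,0,0.0]],
])

```text
time: 7.97
tool_pos: [458.5, 24.7, 86.0]
tcp_rot: [0.626, 1.541, 0.497]
contact_force: [0.4, -0.5, 0.4]
grip_width: 11.3
```

```bash
python3 plan.py 0.0 15 467 25 40 -7.5; python3 - <<'E'
from plant import optics
from h import *
for n in("side","top"):
    c=optics.capture(n);np.savez(n+"8.npz",**c)
    crop(c,*((250,140,370,240,6) if n=="side" else (300,140,400,220,7)),f"pics/{n}8.png")
E
```

```text
t 7.97 pos [458.5  24.7  86. ] phi -7.43 F [ 0.4 -0.5  0.4] grip 11.3
toolx deg off down (wx,wy) [1.51 0.82] q [-0.13  0.39  1.91  0.02  0.82 -0.01]
4 [[0.0115,0.0004,0.0021,0.02,0.0],[0.0115,0.0004,0.0021,0.02,0.0],[0.0115,0.0004,0.0021,0.02,0.0],[0.0115,0.0004,0.0021,0.02,0.0]]
```

View pics/side8.png

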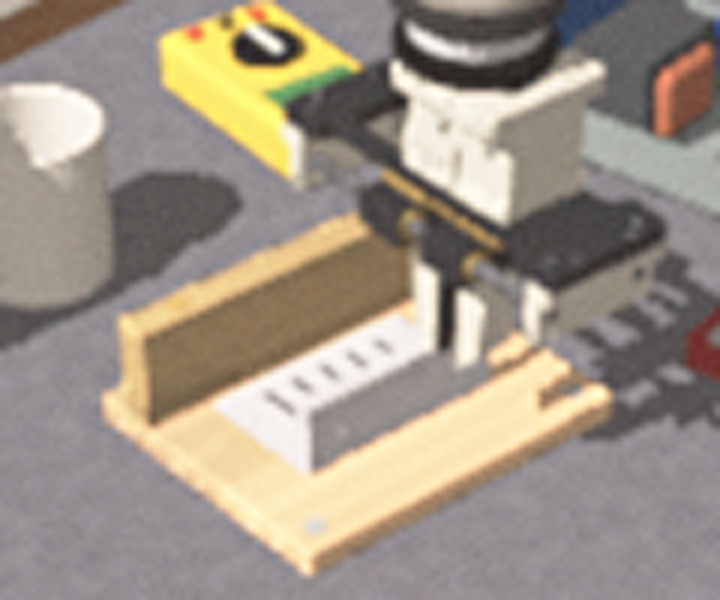

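View pics/top8.png

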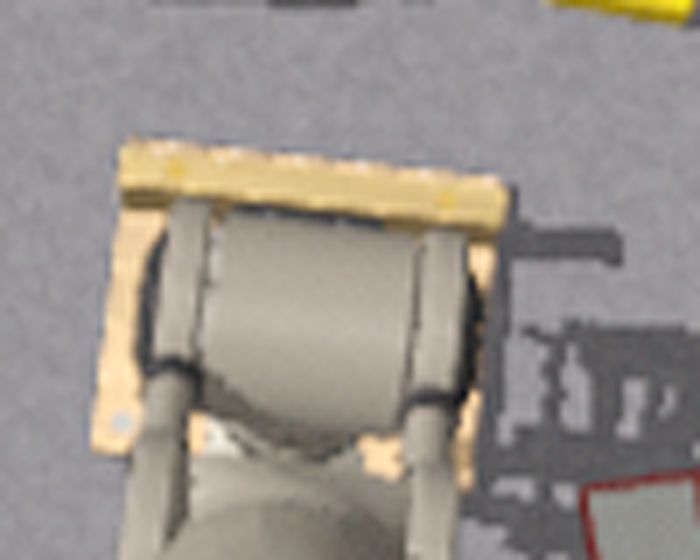

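The side view shows the angle lying flat on the board, free edge along the strip foot (about px 300,195 in the picture) and released. Next: closed fingers down behind the lip.

send_rows([
  [[0.012,0,0.001,0,0.0],[0.016,0,0.001,0,0.0],[0.012,0,0.001,0,0.0],[0.004,0,0,0,0.0]],
])

```text
time: 8.4
tool_pos: [468.1, 24.1, 41.5]
tcp_rot: [0.517, 1.535, 0.387]
contact_force: [-0.0, 0.4, 0.4]
grip_width: 0.8
```

```bash
python3 plan.py 0.0 10 483 23 40 -7.5; python3 - <<'E'
from plant import optics
from h import *
c=optics.capture("side");np.savez("side9.npz",**c)
crop(c,270,160,370,235,8,"pics/side9.png")
E
```

```text
t 8.40 pos [468.1  24.1  41.5] phi -7.45 F [-0.   0.4  0.4] grip 0.8
toolx deg off down (wx,wy) [1.88 0.77] q [-0.12  0.48  1.93  0.03  0.7  -0.01]
2 [[0.0008,0.0004,0.0074,0.02,0.0],[0.0008,0.0004,0.0074,0.02,0.0]]
```

View pics/side9.png

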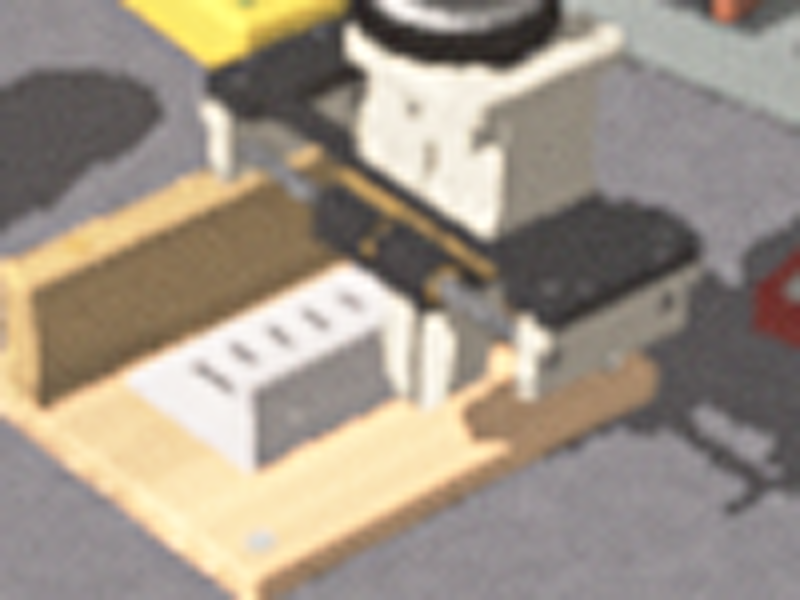

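send_rows([
  [[0,0,0.008,0,0.0],[0,0,0.006,0,0.0],[0,0,0.004,0,0.0]],
])

```text
time: 8.7
tool_pos: [487.4, 21.5, 42.2]
tcp_rot: [0.543, 1.537, 0.413]
contact_force: [-1.0, 0.2, -0.1]
grip_width: 0.7
```

```bash
python3 plan.py
```

```text
t 8.70 pos [487.4  21.5  42.2] phi -7.45 F [-1.   0.2 -0.1] grip 0.7
toolx deg off down (wx,wy) [1.79 0.78] q [-0.12  0.5   1.88  0.03  0.73 -0.01]
```

send_rows([
  [[0,0,0.004,0,0.0],[0,0,0.003,0,0.0],[0,0,0.003,0,0.0]],
])

```text
time: 8.95
tool_pos: [495.1, 21.0, 42.9]
tcp_rot: [0.732, 1.543, 0.602]
contact_force: [-16.8, 1.7, 10.2]
grip_width: 0.4
```

```bash
python3 plan.py; python3 - <<'E'
from plant import optics
from h import *
c=optics.capture("side");np.savez("side10.npz",**c)
crop(c,270,160,370,235,8,"pics/side10.png")
E
```

```text
t 8.95 pos [495.1  21.   42.9] phi -7.45 F [-16.8   1.7  10.2] grip 0.4
toolx deg off down (wx,wy) [1.3  0.89] q [-0.12  0.51  1.85  0.03  0.76 -0.01]
```

View pics/side10.png

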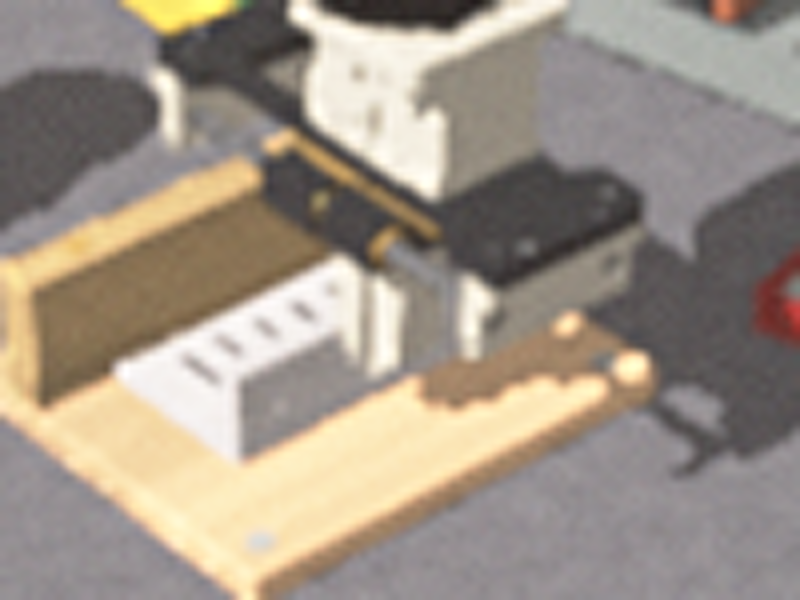

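send_rows([
  [[-0.004,0,0,0,0.0],[-0.006,0,0.003,0,0.0],[-0.006,0,0.003,0,0.0]],
])

```text
time: 9.25
tool_pos: [500.1, 20.2, 59.7]
tcp_rot: [0.813, 1.546, 0.683]
contact_force: [-0.4, -0.3, 0.4]
grip_width: 0.7
```

```bash
python3 plan.py; python3 - <<'E'
from plant import optics
from h import *
c=optics.capture("side");np.savez("side11.npz",**c)
crop(c,270,160,370,235,8,"pics/side11.png")
E
```

```text
t 9.25 pos [500.1  20.2  59.7] phi -7.42 F [-0.4 -0.3  0.4] grip 0.7
toolx deg off down (wx,wy) [1.11 0.91] q [-0.12  0.49  1.82  0.02  0.81 -0.01]
```

View pics/side11.png

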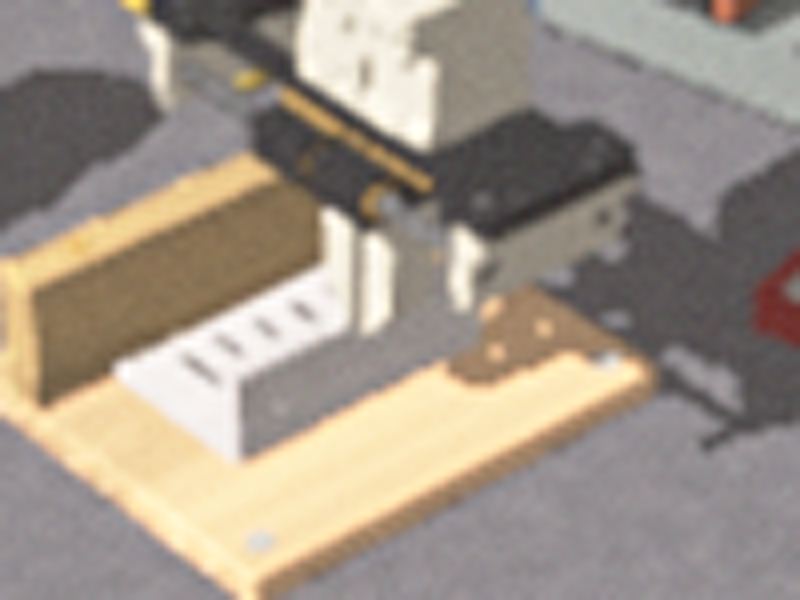

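The force dropped to zero and the fingertip slid up over the lip (tip at z 60, lip top at 55), so the angle is still flat. I'll back off and try again lower, moving up together with the push.

send_rows([
  [[0,0,-0.012,0,0.0],[0,0,-0.01,0,0.0],[0.01,0,0,0,0.0],[0.012,0,0,0,0.0],[0.003,0,0,0,0.0]],
])

```text
time: 9.72
tool_pos: [484.7, 22.4, 39.2]
tcp_rot: [0.494, 1.532, 0.364]
contact_force: [-0.1, -0.2, -0.4]
grip_width: 0.4
```

```bash
python3 plan.py 0 10 490 20 35 -7.5
```

```text
t 9.72 pos [484.7  22.4  39.2] phi -7.46 F [-0.1 -0.2 -0.4] grip 0.4
toolx deg off down (wx,wy) [2.05 0.78] q [-0.12  0.5   1.89  0.03  0.71 -0.01]
1 [[0.0042,-0.0017,0.0056,0.04,0.0]]
```

send_rows([
  [[0.003,-0.001,0.003,0,0.0],[0.001,0,0.003,0,0.0],[0,0,0.0025,0,0.0]],
])

```text
time: 9.97
tool_pos: [492.7, 20.3, 35.4]
tcp_rot: [0.52, 1.534, 0.39]
contact_force: [-12.0, 1.8, 5.4]
grip_width: 0.3
```

```bash
python3 plan.py
```

```text
t 9.97 pos [492.7  20.3  35.4] phi -7.45 F [-12.    1.8   5.4] grip 0.3
toolx deg off down (wx,wy) [1.94 0.8 ] q [-0.13  0.52  1.87  0.03  0.72 -0.02]
```

Contact at s about 20 mm. Now up and forward along the arc.

send_rows([
  [[-0.0055,0,0.005,0,0.0],[-0.006,0,0.005,0,0.0],[-0.006,0,0.005,0,0.0]],
])

```text
time: 10.22
tool_pos: [501.5, 19.1, 52.0]
tcp_rot: [0.858, 1.546, 0.728]
contact_force: [-1.1, 1.5, -0.3]
grip_width: 0.6
```

```bash
python3 plan.py; python3 - <<'E'
from plant import optics
from h import *
c=optics.capture("side");np.savez("side12.npz",**c)
crop(c,270,160,370,235,8,"pics/side12.png")
E
```

```text
t 10.22 pos [501.5  19.1  52. ] phi -7.44 F [-1.1  1.5 -0.3] grip 0.6
toolx deg off down (wx,wy) [1.05 0.93] q [-0.13  0.51  1.82  0.03  0.8  -0.01]
```

View pics/side12.png

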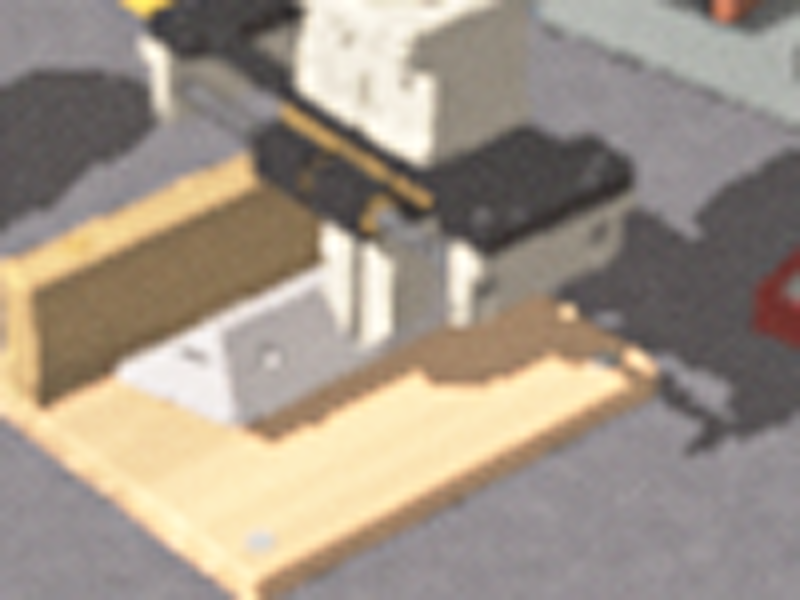

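It is lifting (θ about 12–15°, held at s about 21). Continuing along the arc.

send_rows([
  [[-0.0055,0,0.0055,0,0.0],[-0.005,0,0.006,0,0.0],[-0.0045,0,0.006,0,0.0],[-0.004,0,0.0065,0,0.0]],
])

```text
time: 10.6
tool_pos: [524.7, 15.9, 73.6]
tcp_rot: [0.99, 1.548, 0.86]
contact_force: [-1.6, 0.7, 2.7]
grip_width: 0.3
```

```bash
python3 plan.py; python3 - <<'E'
from plant import optics
from h import *
c=optics.capture("side");np.savez("side13.npz",**c)
crop(c,270,160,370,235,8,"pics/side13.png")
E
```

```text
t 10.60 pos [524.7  15.9  73.6] phi -7.43 F [-1.6  0.7  2.7] grip 0.3
toolx deg off down (wx,wy) [0.84 0.97] q [-0.13  0.51  1.74  0.02  0.88 -0.01]
```

View pics/side13.png

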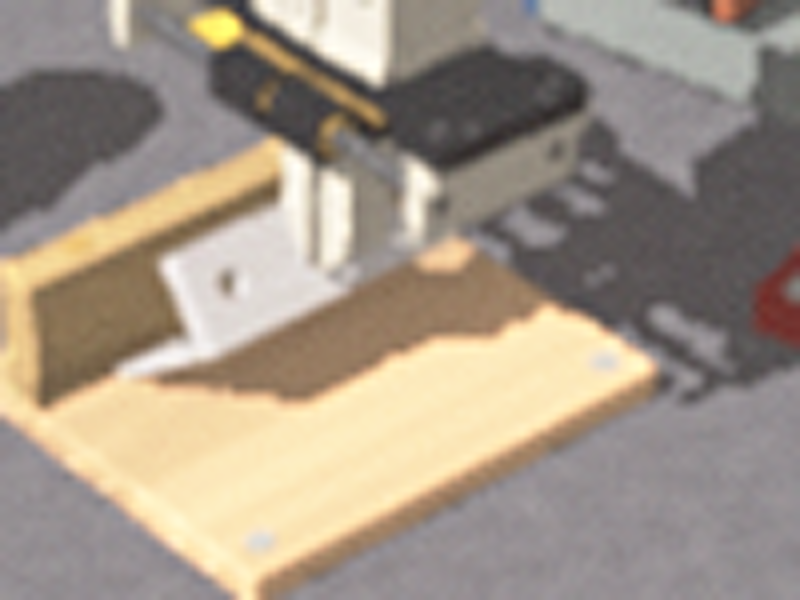

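About 33° now. Continuing.

send_rows([
  [[-0.0035,0,0.0065,0,0.0],[-0.0032,0,0.007,0,0.0],[-0.0027,0,0.007,0,0.0],[-0.0022,0,0.007,0,0.0]],
])

```text
time: 10.98
tool_pos: [555.9, 11.6, 88.9]
tcp_rot: [0.828, 1.545, 0.698]
contact_force: [0.2, 1.0, 1.4]
grip_width: 0.1
```

```bash
python3 plan.py; python3 - <<'E'
from plant import optics
from h import *
c=optics.capture("side");np.savez("side14.npz",**c)
crop(c,270,150,370,225,8,"pics/side14.png")
E
```

```text
t 10.98 pos [555.9  11.6  88.9] phi -7.44 F [0.2 1.  1.4] grip 0.1
toolx deg off down (wx,wy) [1.12 0.94] q [-0.13  0.53  1.64  0.02  0.96 -0.01]
```

View pics/side14.png

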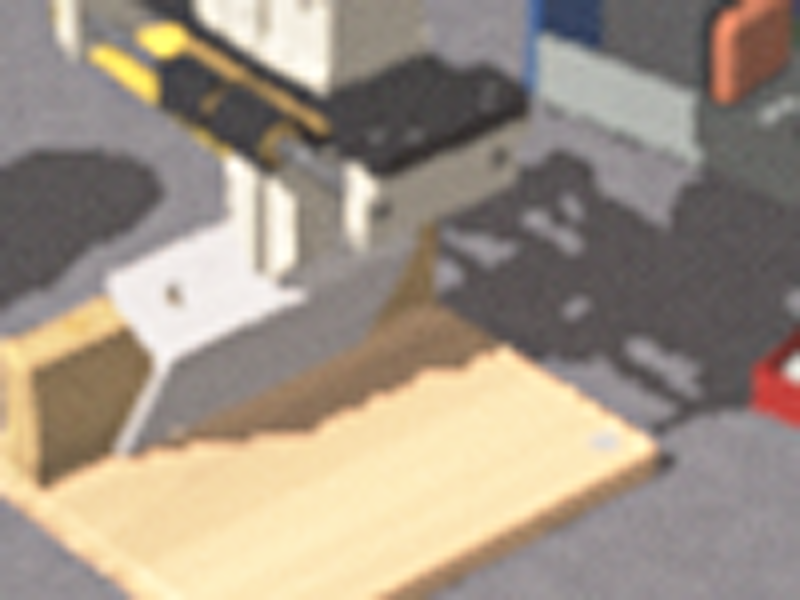

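send_rows([
  [[-0.001,0,0.007,0,0.0],[-0.0004,0,0.007,0,0.0],[0.0003,0,0.006,0,0.0]],
])

```text
time: 11.28
tool_pos: [580.3, 8.1, 91.8]
tcp_rot: [0.65, 1.54, 0.52]
contact_force: [0.6, -0.4, 0.8]
grip_width: 0.5
```

```bash
python3 plan.py; python3 - <<'E'
from plant import optics
from h import *
c=optics.capture("side");np.savez("side15.npz",**c)
crop(c,260,140,360,215,8,"pics/side15.png")
E
```

```text
t 11.28 pos [580.3   8.1  91.8] phi -7.46 F [ 0.6 -0.4  0.8] grip 0.5
toolx deg off down (wx,wy) [1.53 0.88] q [-0.13  0.56  1.57  0.02  0.99 -0.01]
```

View pics/side15.png

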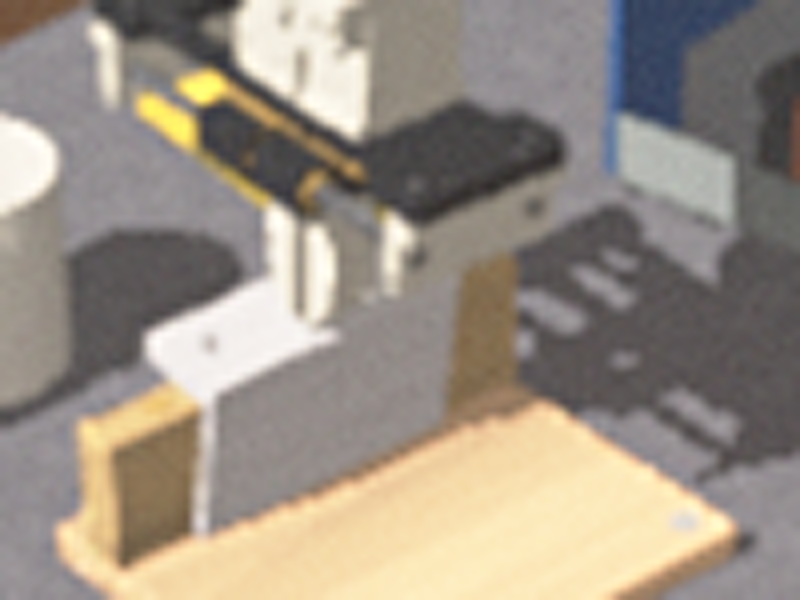

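It looks upright. I'll back straight up and look.

send_rows([
  [[-0.015,0,0,0,0.0],[-0.025,0,0,0,0.0],[-0.03,0,-0.01,0,0.06],[-0.03,0,-0.02,0,0.06],[-0.02,0,-0.02,0,0.06],[0,0,-0.02,0,0.06]],
])

```text
time: 11.83
tool_pos: [509.6, 14.1, 209.6]
tcp_rot: [0.723, 1.543, 0.592]
contact_force: [0.8, -0.2, -0.1]
grip_width: 22.5
```

```bash
python3 plan.py; python3 - <<'E'
from plant import optics
from h import *
for n in("side","top"):
    c=optics.capture(n);np.savez(n+"16.npz",**c)
    crop(c,*((260,140,360,215,8) if n=="side" else (300,140,400,215,8)),f"pics/{n}16.png")
E
```

```text
t 11.83 pos [509.6  14.1 209.6] phi -7.54 F [ 0.8 -0.2 -0.1] grip 22.5
toolx deg off down (wx,wy) [1.31 0.88] q [-0.13  0.32  1.61  0.02  1.19 -0.01]
```

View pics/side16.png

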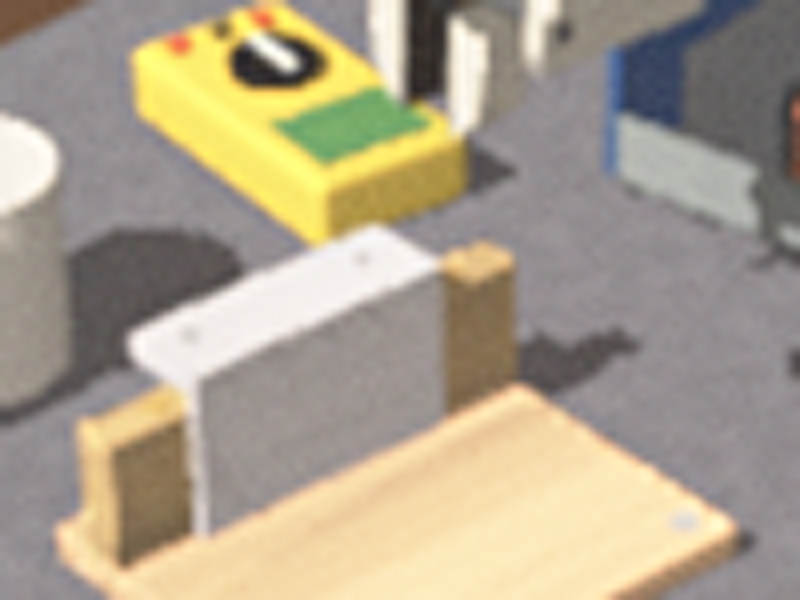

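View pics/top16.png

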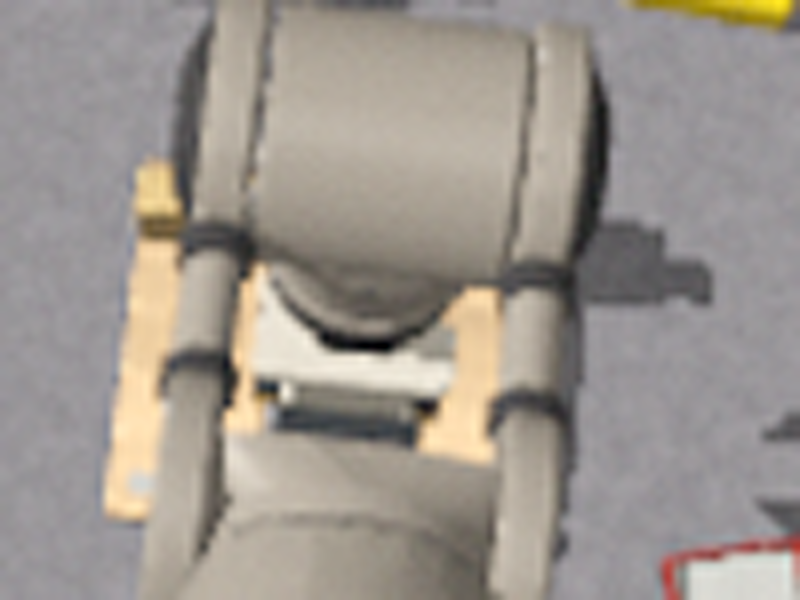

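The angle stands by itself, parallel to the strip, with its lip overhanging and nothing touching it. Next I'll measure its top and the pins, and first check which views are clear.

```bash
python3 - <<'E'
from h import *
s=load("side16.npz");t=load("top16.npz")
crop(s,325,90,455,190,6,"pics/s16sup.png")
crop(t,400,130,480,220,6,"pics/t16sup.png")
E
```

```text
(no output)
```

View pics/s16sup.png

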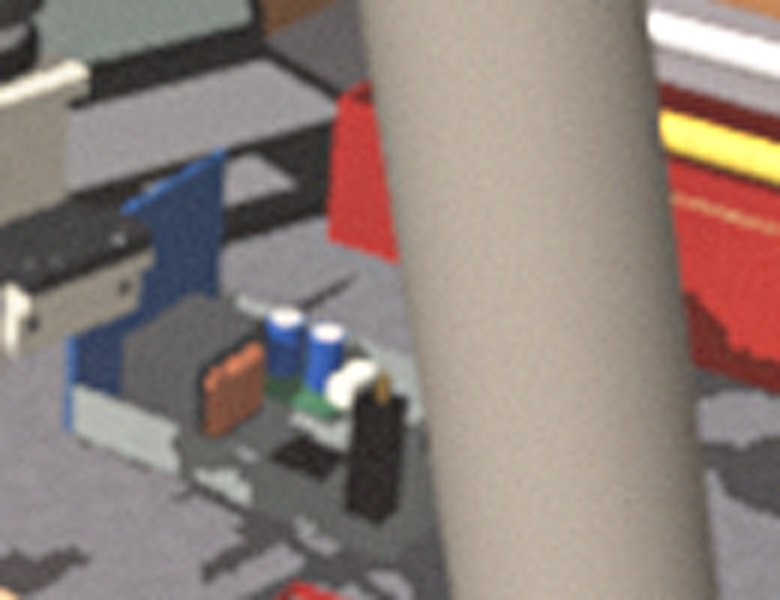

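View pics/t16sup.png

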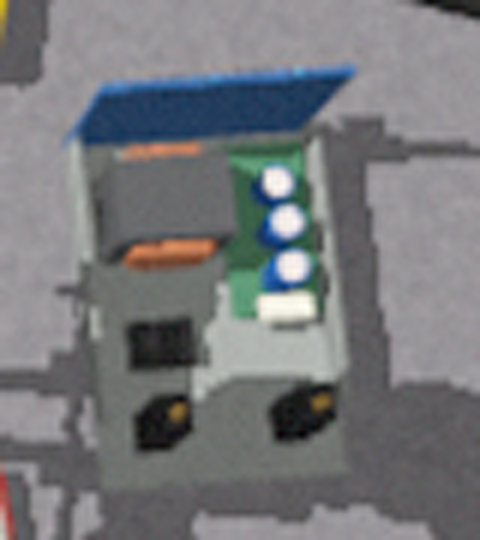

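send_rows([
  [[-0.005,0.02,-0.005,0,0.06],[-0.005,0.035,-0.007,0,0.06],[0,0.04,-0.007,0,0.06],[0,0.04,-0.007,0,0.06],[0,0.04,-0.007,0,0.06],[0,0.04,-0.006,0,0.06],[0,0.04,-0.006,0,0.06],[0,0.025,-0.005,0,0.06]],
])

```text
time: 12.6
tool_pos: [499.1, 304.2, 215.6]
tcp_rot: [0.862, 1.551, 0.718]
contact_force: [0.8, -0.5, 0.3]
grip_width: 59.9
```

```bash
python3 plan.py; python3 - <<'E'
from plant import optics
from h import *
for n in("side","top"):
    c=optics.capture(n);np.savez(n+"17.npz",**c);cv2.imwrite(f"pics/{n}17f.png",c["color"])
    crop(c,*((260,140,360,215,8) if n=="side" else (300,140,400,215,8)),f"pics/{n}17.png")
    crop(c,*((370,130,430,175,13) if n=="side" else (410,185,470,225,13)),f"pics/{n}17p.png")
E
```

```text
t 12.60 pos [499.1 304.2 215.6] phi -8.26 F [ 0.8 -0.5  0.3] grip 59.9
toolx deg off down (wx,wy) [0.86 0.76] q [0.41 0.45 1.39 0.01 1.28 0.56]
```

View pics/side17f.png

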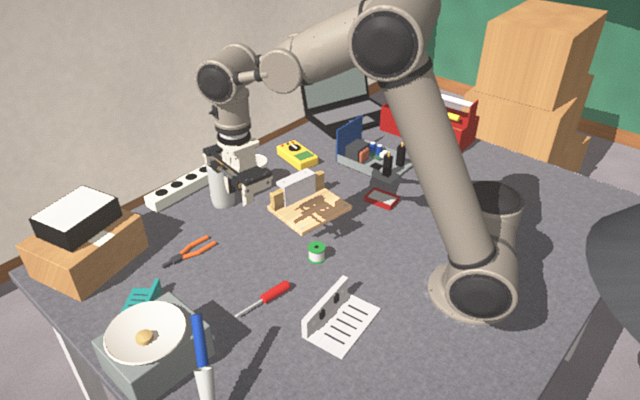

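View pics/top17.png

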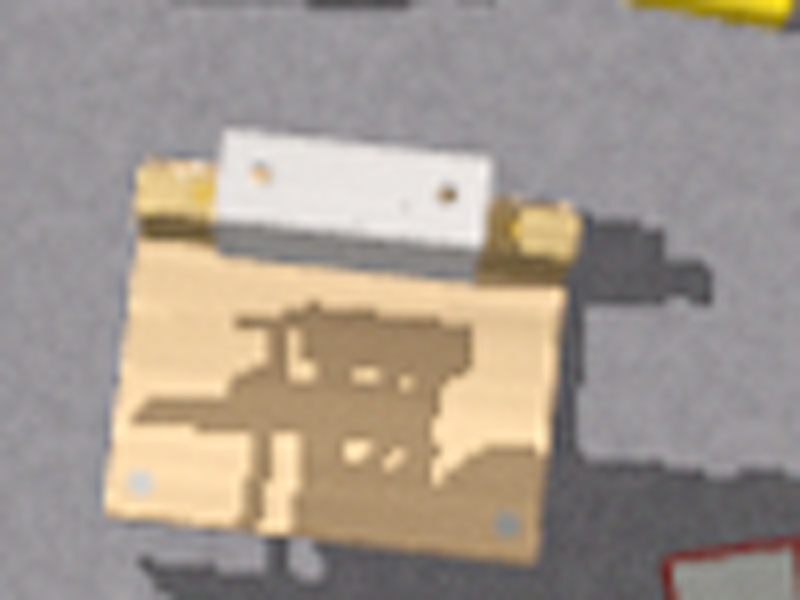

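View pics/side17p.png

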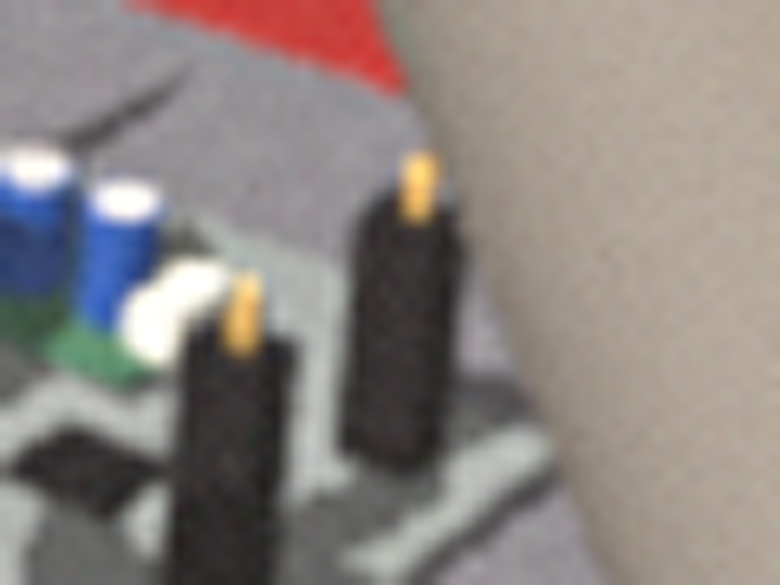

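View pics/top17p.png

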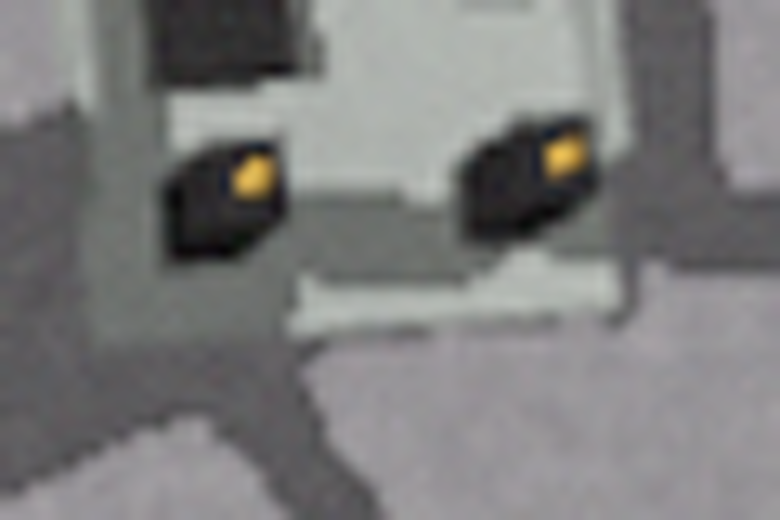

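View pics/side17.png

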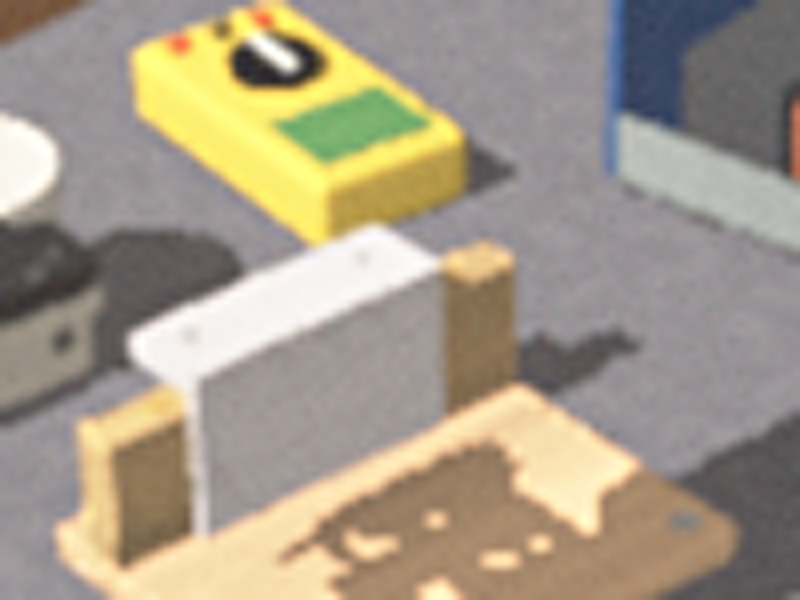

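```bash
python3 - <<'E'
from h import *
s=load("side17.npz");t=load("top17.npz")
def pins(c,x0,y0,x1,y1):
    im=c["color"][y0:y1,x0:x1];b,g,r=[im[...,i].astype(float) for i in range(3)]
    w=np.clip((r-b)/90.,0,1)*((r-b>35)&(g>70)&(r>110)&(g-b>15))
    n,l,st,ce=cv2.connectedComponentsWithStats((w>0).astype(np.uint8),connectivity=8)
    out=[]
    for i in range(1,n):
        if st[i,4]<4: continue
        yy,xx=np.nonzero(l==i);ww=w[yy,xx];out.append((st[i,4],(xx*ww).sum()/ww.sum()+x0,(yy*ww).sum()/ww.sum()+y0))
    return out
ps=pins(s,380,138,410,162);pt=pins(t,420,190,460,205);print(np.round(ps,2));print(np.round(pt,2))
ps=sorted(ps,key=lambda a:-a[0])[:2];ps.sort(key=lambda a:a[1]);pt=sorted(pt,key=lambda a:-a[0])[:2];pt.sort(key=lambda a:a[1])
for a,b in zip(ps,pt):
    p=two(s,a[1:],t,b[1:]);print("pin",p[0].round(1),round(p[1],2),"top z94",onz(t,b[1:],94).round(1),"side z94",onz(s,a[1:],94).round(1))
def U(x0,y0,k): return lambda x,y:((x+.5)/k-.5+x0,(y+.5)/k-.5+y0)
T=U(300,140,8);S=U(260,140,8)
c=[T(222,130),T(493,158),T(488,250),T(215,222)]
e=[edge(t,c[i],c[(i+1)%4],w=1.5) for i in range(4)];ct=[cross(e[i-1],e[i]) for i in range(4)]
d=[S(130,345),S(375,225),S(440,262),S(200,378)]
f=[edge(s,d[i],d[(i+1)%4],w=1.5) for i in range(4)];cs=[cross(f[i-1],f[i]) for i in range(4)]
print([round(x[2],2) for x in e+f])
for n,a,b in zip(("tipL","tipR","outR","outL"),ct,cs):
    p=two(s,b,t,a);print(n,p[0].round(1),round(p[1],2),"t z90",onz(t,a,90)[:2].round(1),"s z90",onz(s,b,90)[:2].round(1))
E
```

```text
[[ 14.   401.85 143.86]
 [ 16.   388.17 153.82]]
[[  8.   429.1  198.11]
 [  7.   452.9  196.64]]
pin [ 466.7 -289.7   92.9] 0.95 top z94 [ 466.9 -289.2   94. ] side z94 [ 465.2 -288.2   94. ]
pin [ 470.2 -373.    93.6] 1.11 top z94 [ 470.6 -372.6   94. ] side z94 [ 469.3 -372.7   94. ]
[0.1, 0.13, 0.15, 0.08, 0.07, 0.11, 0.13, 0.04]
tipL [633.   66.1  83.5] 4.65 t z90 [629.3  64.6] s z90 [628.   73.6]
tipR [612.4 -56.   90.5] 0.43 t z90 [612.8 -55.9] s z90 [612.8 -56.7]
outR [570.7 -50.3  90.8] 1.86 t z90 [571.6 -49.8] s z90 [570.6 -51.6]
outL [588.7  71.4  88.9] 0.97 t z90 [588.   71.1] s z90 [587.9  72.8]
```

Pins: left (466.6, -289.3), right (470, -372.8), 83.7 mm apart, which agrees with 84, and mid-height 93 against the expected 94. The standing angle's top is at z about 90, centre about (601, 8), yaw about -7.6°.

```bash
python3 plan.py 0.065 38 600 8 160 -7.6
```

```text
t 12.70 pos [498.7 304.7 215. ] phi -8.08 F [ 0.2  0.5 -0.3] grip 60.1
toolx deg off down (wx,wy) [0.82 0.76] q [0.41 0.45 1.39 0.01 1.28 0.55]
9 [[0.0061,-0.0311,0.0158,-0.05,0.065],[0.0061,-0.0311,0.0158,-0.05,0.065],[0.0061,-0.0311,0.0157,-0.05,0.065],[0.0061,-0.0311,0.0157,-0.05,0.065],[0.0061,-0.0311,0.0157,-0.05,0.065],[0.0061,-0.0311,0.0156,-0.05,0.065],[0.0061,-0.0311,0.0156,-0.05,0.065],[0.0061,-0.0312,0.0156,-0.05,0.065],[0.0061,-0.0312,0.0155,-0.05,0.065]]
```

send_rows([
  [[0,-0.025,0.002,-0.05,0.065],[0.002,-0.038,0,0,0.065],[0.003,-0.038,0,0,0.065],[0.003,-0.038,0,0,0.065],[0.003,-0.038,0,0,0.065],[0.004,-0.036,0.005,0,0.065],[0.005,-0.03,0.015,0,0.065],[0.005,-0.02,0.025,0,0.065],[0.005,-0.01,0.025,0,0.065],[0.003,-0.004,0.015,0,0.065]],
])

```text
time: 13.53
tool_pos: [547.9, 4.0, 168.8]
tcp_rot: [1.165, 1.559, 1.031]
contact_force: [0.3, -0.1, 0.2]
grip_width: 64.9
```

```bash
python3 plan.py 0.065 15 601 7.6 140 -7.6
```

```text
t 13.53 pos [547.9   4.  168.8] phi -7.73 F [ 0.3 -0.1  0.2] grip 64.9
toolx deg off down (wx,wy) [0.35 0.58] q [-0.14  0.43  1.55  0.01  1.15 -0.01]
5 [[0.0058,0.0021,0.0104,-0.03,0.065],[0.0058,0.0021,0.0104,-0.03,0.065],[0.0058,0.0021,0.0104,-0.03,0.065],[0.0058,0.0021,0.0104,-0.03,0.065],[0.0058,0.0021,0.0104,-0.03,0.065]]
```

send_rows([
  [[0.006,0.002,0.01,0,0.065],[0.008,0.002,0.015,0,0.065],[0.008,0.002,0.015,0,0.065],[0.006,0.002,0.008,0,0.065],[0,0.001,0.002,0,0.065]],
])

```text
time: 13.95
tool_pos: [603.2, -3.4, 134.2]
tcp_rot: [1.534, 1.562, 1.389]
contact_force: [-0.9, 0.1, -0.9]
grip_width: 65.0
```

```bash
python3 plan.py 0.065 15 601 7.6 100 -7.6;  python3 - <<'E'
from plant import optics
from h import *
c=optics.capture("side");np.savez("side18.npz",**c)
crop(c,260,120,360,200,8,"pics/side18.png")
E
```

```text
t 13.95 pos [603.2  -3.4 134.2] phi -8.32 F [-0.9  0.1 -0.9] grip 65.0
toolx deg off down (wx,wy) [0.09 0.49] q [-0.14  0.56  1.43  0.01  1.15  0.  ]
3 [[0.0114,0.0035,-0.0012,-0.24,0.065],[0.0114,0.0035,-0.0012,-0.24,0.065],[0.0114,0.0035,-0.0012,-0.24,0.065]]
```

View pics/side18.png

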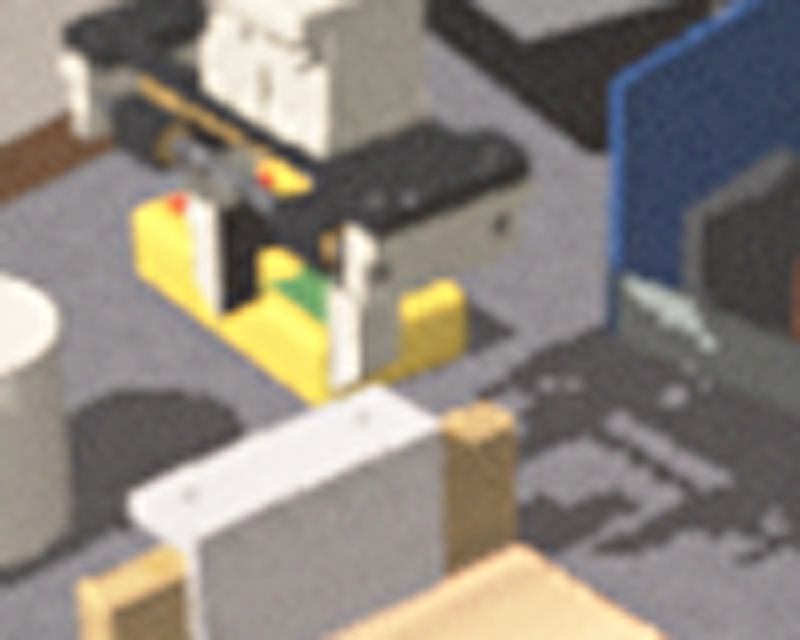

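send_rows([
  [[0.01,0.005,-0.001,-0.3,0.065],[0.01,0.004,-0.001,-0.3,0.065],[0.006,0.002,0,0,0.065],[0,0,0,0,0.065]],
])

```text
time: 14.33
tool_pos: [600.9, 9.3, 106.7]
tcp_rot: [1.619, 1.562, 1.486]
contact_force: [0.3, 0.4, -0.2]
grip_width: 64.9
```

```bash
python3 plan.py 0.065 12 601 7.6 67 -7.6;  python3 - <<'E'
from plant import optics
from h import *
c=optics.capture("side");np.savez("side19.npz",**c)
crop(c,260,120,360,200,8,"pics/side19.png")
E
```

```text
t 14.33 pos [600.9   9.3 106.7] phi -7.63 F [ 0.3  0.4 -0.2] grip 64.9
toolx deg off down (wx,wy) [0.04 0.49] q [-0.12  0.59  1.47  0.01  1.08  0.01]
4 [[0.0099,-0.0004,0.0001,-0.01,0.065],[0.0099,-0.0004,0.0001,-0.01,0.065],[0.0099,-0.0004,0.0001,-0.01,0.065],[0.0099,-0.0004,0.0001,-0.01,0.065]]
```

View pics/side19.png

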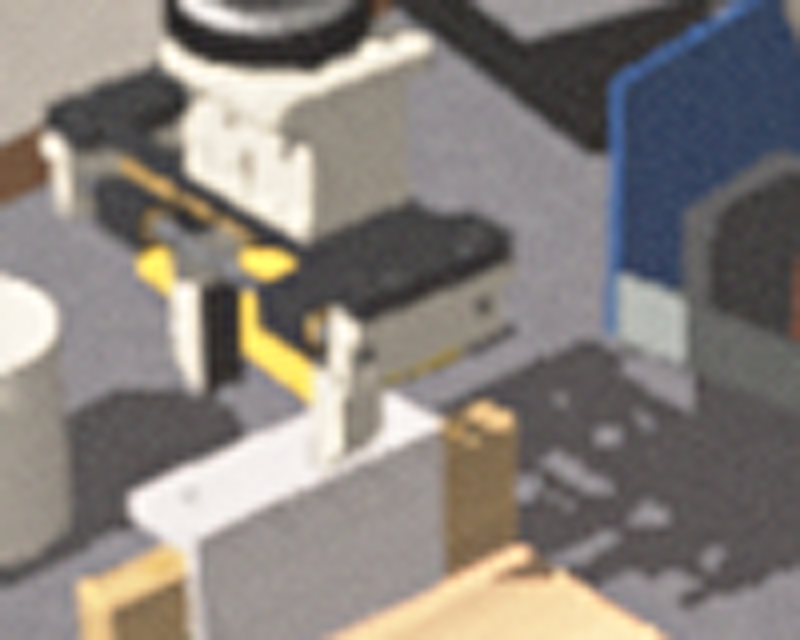

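send_rows([
  [[0.01,0,0,0,0.065],[0.012,0,0,0,0.065],[0.01,0,0,0,0.065],[0.004,0,0,0,0.065]],
])

```text
time: 14.72
tool_pos: [601.9, 10.0, 71.1]
tcp_rot: [1.04, 1.561, 0.908]
contact_force: [-0.0, 0.2, -0.5]
grip_width: 65.1
```

```bash
python3 plan.py 0.065 12 601 8.5 67 -7.6;  python3 - <<'E'
from plant import optics
from h import *
c=optics.capture("side");np.savez("side20.npz",**c)
crop(c,260,120,360,200,8,"pics/side20.png")
E
```

```text
t 14.72 pos [601.9  10.   71.1] phi -7.56 F [-0.   0.2 -0.5] grip 65.1
toolx deg off down (wx,wy) [0.35 0.44] q [-0.12  0.63  1.5   0.01  1.    0.01]
1 [[0.0041,-0.0016,-0.0007,0.04,0.065]]
```

View pics/side20.png

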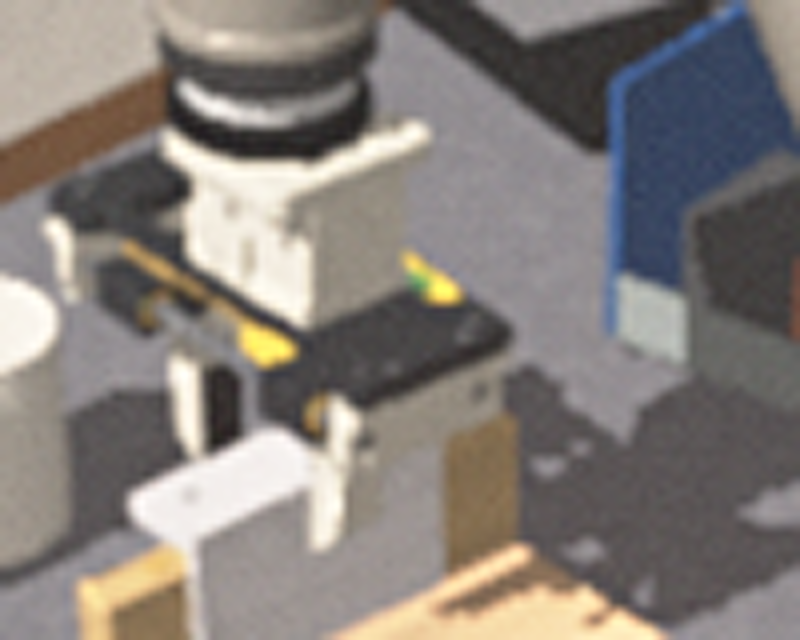

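send_rows([
  [[0.004,-0.001,-0.001,0,0.065],[0.001,0,0,0,0.05],[0,0,0,0,0.045],[0,0,0,0,0.04]],
])

```text
time: 15.1
tool_pos: [600.7, 8.8, 65.4]
tcp_rot: [1.083, 1.561, 0.951]
contact_force: [0.8, 0.1, -0.7]
grip_width: 49.5
```

```bash
python3 plan.py
```

```text
t 15.10 pos [600.7   8.8  65.4] phi -7.57 F [ 0.8  0.1 -0.7] grip 49.5
toolx deg off down (wx,wy) [0.32 0.44] q [-0.12  0.64  1.51  0.01  0.99  0.01]
```

send_rows([
  [[0,0,0,0,0.04],[0,0,0,0,0.035],[0,0,0,0,0.03],[0,0,0,0,0.03],[0,0,0,0,0.03],[0,0,0,0,0.03]],
])

```text
time: 15.6
tool_pos: [599.8, 9.0, 65.8]
tcp_rot: [1.255, 1.562, 1.123]
contact_force: [-0.9, -0.4, -1.1]
grip_width: 39.9
```

```bash
python3 plan.py;  python3 - <<'E'
from plant import optics
from h import *
c=optics.capture("side");np.savez("side21.npz",**c)
crop(c,260,120,360,200,8,"pics/side21.png")
E
```

```text
t 15.60 pos [599.8   9.   65.8] phi -7.57 F [-0.9 -0.4 -1.1] grip 39.9
toolx deg off down (wx,wy) [0.22 0.46] q [-0.12  0.64  1.51  0.01  0.99  0.01]
```

View pics/side21.png

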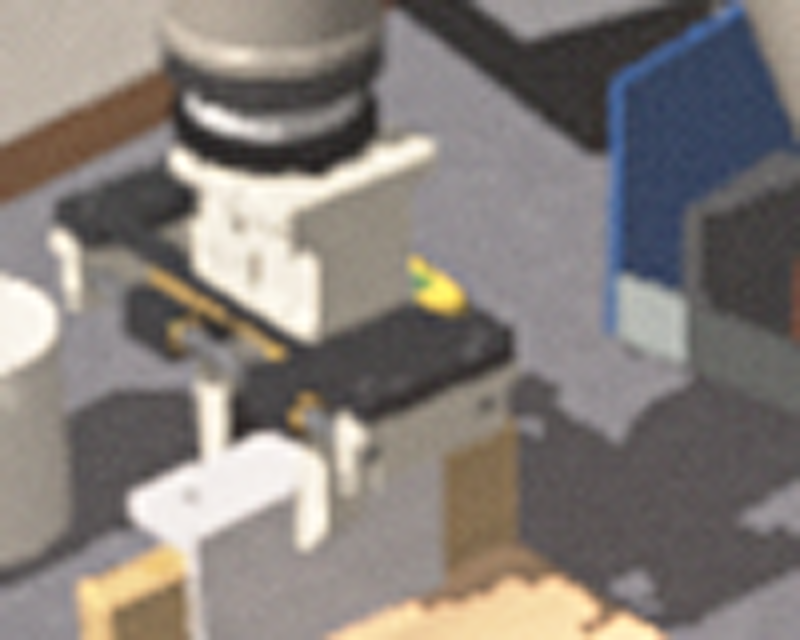

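Grip opening 39.9, matching the 40 mm across the top. Lifting straight up.

send_rows([
  [[-0.006,0,0,0,0.03],[-0.015,0,0,0,0.03],[-0.025,0,0,0,0.03],[-0.03,0,0,0,0.03],[-0.02,0,0,0,0.03],[-0.005,0,0,0,0.03]],
])

```text
time: 16.15
tool_pos: [598.3, 8.2, 169.4]
tcp_rot: [1.876, 1.562, 1.744]
contact_force: [0.1, -0.1, -2.5]
grip_width: 40.0
```

```bash
python3 plan.py 0.03 32 466 -330 172 2.7;  python3 - <<'E'
from plant import optics
from h import *
c=optics.capture("side");np.savez("side22.npz",**c)
crop(c,260,90,360,180,6.5,"pics/side22.png")
E
```

```text
t 16.15 pos [598.3   8.2 169.4] phi -7.58 F [ 0.1 -0.1 -2.5] grip 40.0
toolx deg off down (wx,wy) [-0.09  0.49] q [-0.12  0.52  1.4   0.01  1.22  0.01]
12 [[-0.0002,-0.0294,-0.0072,-0.86,0.03],[-0.0002,-0.0293,-0.0077,-0.86,0.03],[-0.0002,-0.0292,-0.0081,-0.86,0.03],[-0.0002,-0.029,-0.0085,-0.86,0.03],[-0.0002,-0.0289,-0.009,-0.86,0.03],[-0.0002,-0.0288,-0.0094,-0.86,0.03],[-0.0002,-0.0286,-0.0098,-0.86,0.03],[-0.0002,-0.0285,-0.0102,-0.86,0.03],[-0.0002,-0.0283,-0.0107,-0.86,0.03],[-0.0002,-0.0282,-0.0111,-0.86,0.03],[-0.0002,-0.028,-0.0115,-0.86,0.03],[-0.0002,-0.0278,-0.0119,-0.86,0.03]]
```

View pics/side22.png

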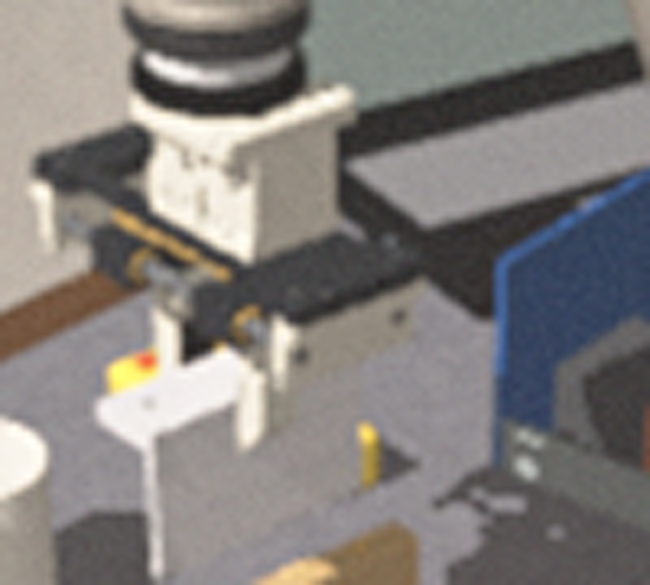

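send_rows([
  [[0,-0.018,-0.005,-0.8,0.03],[0,-0.029,-0.008,-0.9,0.03],[0,-0.029,-0.008,-0.9,0.03],[0,-0.029,-0.009,-0.9,0.03],[0,-0.029,-0.009,-0.9,0.03],[0,-0.029,-0.01,-0.9,0.03],[0,-0.029,-0.01,-0.9,0.03],[0,-0.028,-0.01,-0.9,0.03],[0,-0.028,-0.011,-0.9,0.03],[0,-0.028,-0.011,-0.9,0.03]],
])

```text
time: 17.03
tool_pos: [485.8, -265.1, 155.2]
tcp_rot: [2.077, 1.551, 2.118]
contact_force: [0.8, -0.1, -2.2]
grip_width: 39.8
```

```bash
python3 plan.py 0.03 18 464 -330 150 2.7
```

```text
t 17.03 pos [ 485.8 -265.1  155.2] phi 2.35 F [ 0.8 -0.1 -2.2] grip 39.8
toolx deg off down (wx,wy) [-0.58  0.94] q [-0.64  0.47  1.54  0.01  1.16 -0.69]
4 [[0.0013,-0.016,-0.0061,-0.09,0.03],[0.0013,-0.016,-0.0061,-0.09,0.03],[0.0013,-0.016,-0.0062,-0.09,0.03],[0.0013,-0.016,-0.0062,-0.09,0.03]]
```

send_rows([
  [[-0.012,0,-0.003,0,0.03],[-0.003,-0.012,-0.008,-0.2,0.03],[-0.001,-0.018,-0.007,-0.1,0.03],[-0.001,-0.018,-0.004,0,0.03],[0,-0.01,-0.002,0,0.03],[0,0,0,0,0.03]],
])

```text
time: 17.53
tool_pos: [458.1, -330.3, 164.8]
tcp_rot: [2.231, 1.542, 2.27]
contact_force: [0.1, -0.3, -2.8]
grip_width: 40.1
```

```bash
python3 plan.py 0.03 18 466 -330 150 2.7;  python3 - <<'E'
from plant import optics
from h import *
for n in("side","top"):
    c=optics.capture(n);np.savez(n+"23.npz",**c)
    crop(c,*((340,70,440,170,6) if n=="side" else (400,130,490,220,6)),f"pics/{n}23.png")
E
```

```text
t 17.53 pos [ 458.1 -330.3  164.8] phi 2.25 F [ 0.1 -0.3 -2.8] grip 40.1
toolx deg off down (wx,wy) [-1.08  1.28] q [-0.76  0.48  1.48  0.    1.21 -0.8 ]
1 [[0.0148,-0.0,0.0079,-0.45,0.03]]
```

View pics/side23.png

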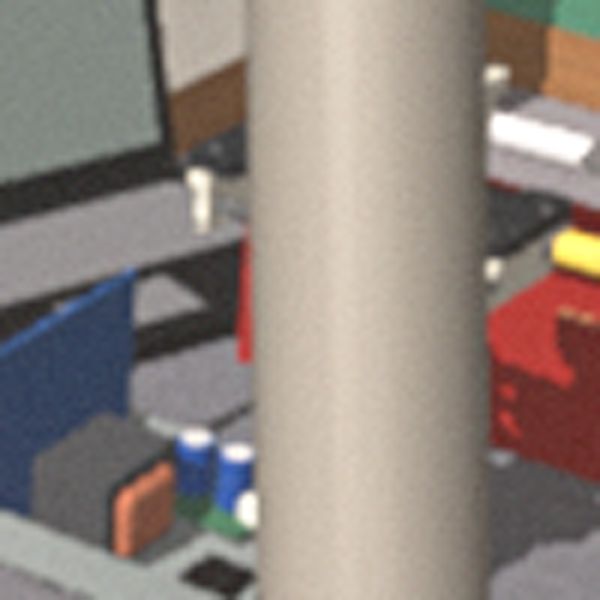

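View pics/top23.png

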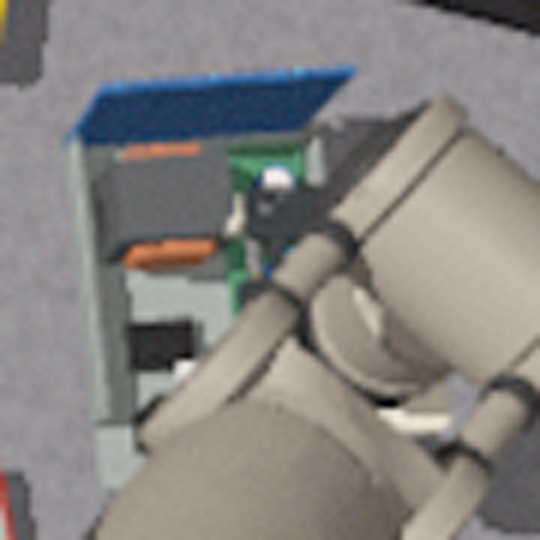

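Both views are blocked here by the arm itself, so I use the measured pins and the known grasp. Target TCP is about (465.5, -329.7), phi 2.6. The lip's inner face is 14 mm above the TCP, so fully seated means z about 71, and resting on the pin tips would be about 89.

send_rows([
  [[0.008,0,0.002,-0.2,0.03],[0.014,0,0.002,-0.1,0.03],[0.014,0,0.002,0,0.03],[0.008,0,0.001,0,0.03],[0.002,0,0,0,0.03]],
])

```text
time: 18.05
tool_pos: [467.0, -321.4, 115.5]
tcp_rot: [2.158, 1.54, 2.209]
contact_force: [-0.7, 0.2, -2.1]
grip_width: 39.5
```

```bash
python3 plan.py 0.03 10 465.5 -329.7 100 2.6
```

```text
t 18.05 pos [ 467.  -321.4  115.5] phi 2.94 F [-0.7  0.2 -2.1] grip 39.5
toolx deg off down (wx,wy) [-1.06  1.43] q [-0.74  0.54  1.53  0.01  1.1  -0.8 ]
2 [[0.0077,-0.0041,-0.0009,0.17,0.03],[0.0077,-0.0041,-0.0009,0.17,0.03]]
```

```bash
cat > hole.py <<'E'
import numpy as np
from plant import monitor
from scipy.spatial.transform import Rotation as R
o=monitor.get_obs();M=R.from_euler("xyz",o["tcp_rot"]).as_matrix();p=o["tool_pos"]
L=p+M@[-14.2,-1.2+42,2];Rr=p+M@[-14.2,-1.2-42,2]
pl=np.array([465.5,-288.9,103]);pr=np.array([469.3,-372.7,103])
print("t %.2f"%o["time"],"pos",p.round(1),"F",o["contact_force"].round(1),"grip %.1f"%o["grip_width"],"phi %.2f"%np.degrees(np.arctan2(M[1,2],M[0,2])),"tilt",np.degrees(M[:2,0]).round(2))
print("L err hole-pin",(L-pl).round(1),"R",(Rr-pr).round(1))
m=((pl-L)+(pr-Rr))/2; m[2]=0
print("tool move mm y,z to centre:",(M.T@m)[1:].round(1),"turn deg", round(-np.degrees(np.arctan2(-(pl-pr)[0],(pl-pr)[1])-np.arctan2(-(L-Rr)[0],(L-Rr)[1])),2))
E
python3 hole.py
```

```text
t 18.05 pos [ 467.  -321.4  115.5] F [-0.7  0.2 -2.1] grip 39.5 phi 2.94 tilt [-1.06  1.43]
L err hole-pin [ 1.6  8.  27.7] R [ 2.1  7.9 25.5]
tool move mm y,z to centre: [-7.8 -2.3] turn deg 0.32
```

send_rows([
  [[0.004,-0.004,-0.001,0.2,0.03],[0.006,-0.003,-0.001,0.1,0.03],[0.004,-0.001,0,0,0.03],[0,0,0,0,0.03]],
])

```text
time: 18.38
tool_pos: [465.5, -328.2, 99.7]
tcp_rot: [2.163, 1.539, 2.211]
contact_force: [-0.3, -0.4, -1.8]
grip_width: 39.7
```

```bash
python3 hole.py
```

```text
t 18.38 pos [ 465.5 -328.2   99.7] F [-0.3 -0.4 -1.8] grip 39.7 phi 2.75 tilt [-1.1   1.47]
L err hole-pin [ 0.4  1.2 12. ] R [0.6 1.1 9.7]
tool move mm y,z to centre: [-1.1 -0.5] turn deg 0.13
```

send_rows([
  [[0.001,-0.0012,-0.0006,0.1,0.03],[0.001,0,0,0,0.03]],
])

```text
time: 18.55
tool_pos: [465.0, -330.0, 98.0]
tcp_rot: [2.16, 1.54, 2.206]
contact_force: [-0.4, -0.1, -2.0]
grip_width: 39.6
```

```bash
python3 hole.py;  python3 - <<'E'
from plant import optics
from h import *
for n in("side","top"):
    c=optics.capture(n);np.savez(n+"24.npz",**c)
    crop(c,*((340,90,460,180,6) if n=="side" else (400,150,480,220,9)),f"pics/{n}24.png")
E
```

```text
t 18.55 pos [ 465. -330.   98.] F [-0.4 -0.1 -2. ] grip 39.6 phi 2.61 tilt [-1.06  1.44]
L err hole-pin [-0.  -0.6 10.2] R [-0.  -0.7  8. ]
tool move mm y,z to centre: [0.7 0.1] turn deg -0.01
```

View pics/side24.png

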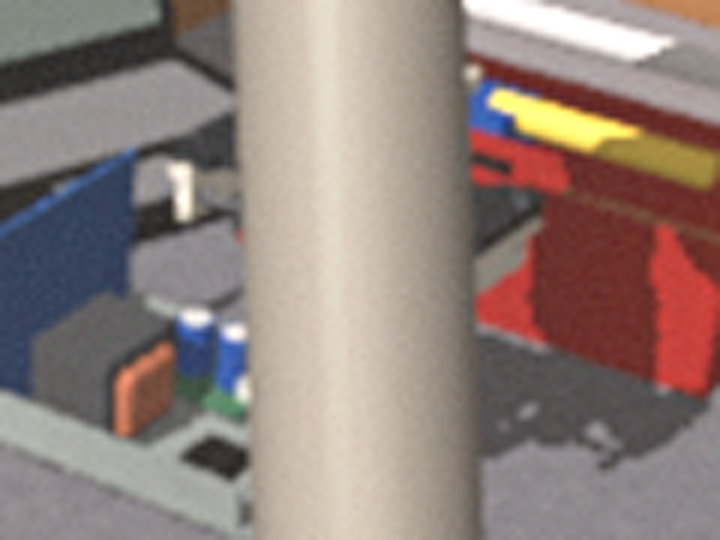

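View pics/top24.png

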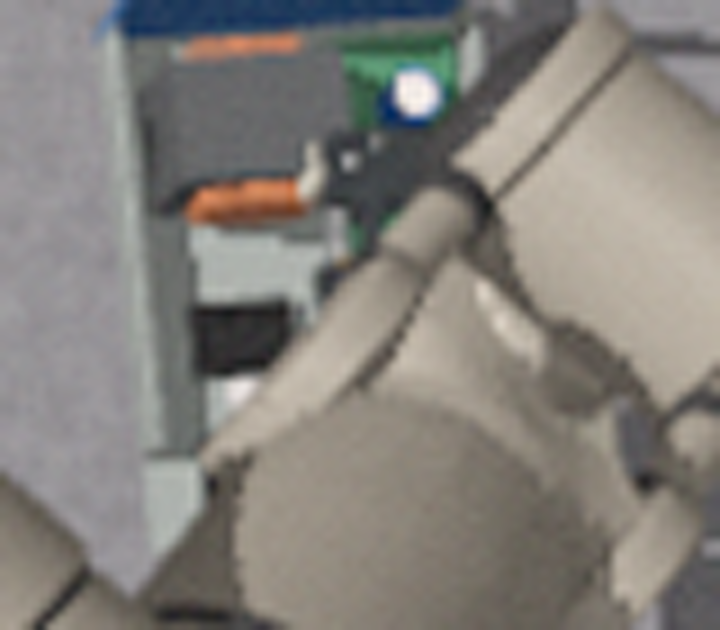

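Nearly blind, but the left end of the lip tip shows in the top view at about px (426, 193). I'll check it against the prediction.

```bash
python3 - <<'E'
from h import *
from plant import monitor
from scipy.spatial.transform import Rotation as R
t=load("top24.npz")
M=R.from_euler("xyz",[2.16,1.54,2.206]).as_matrix();p=np.array([465.,-330.,98.])
P=[p+M@[-24.2,-1.2+60,20],p+M@[-24.2,-1.2+30,20],p+M@[-24.2,-1.2+60,-20]]
print(proj(t,P).round(2))
crop(t,418,185,438,205,30,"pics/t24z.png")
q=(proj(t,P)-[418,185]+.5)*30-.5;print(q.round(0))
E
```

```text
[[425.37 192.18]
 [434.   191.67]
 [426.59 203.54]]
[[236. 230.]
 [495. 215.]
 [272. 571.]]
```

View pics/t24z.png

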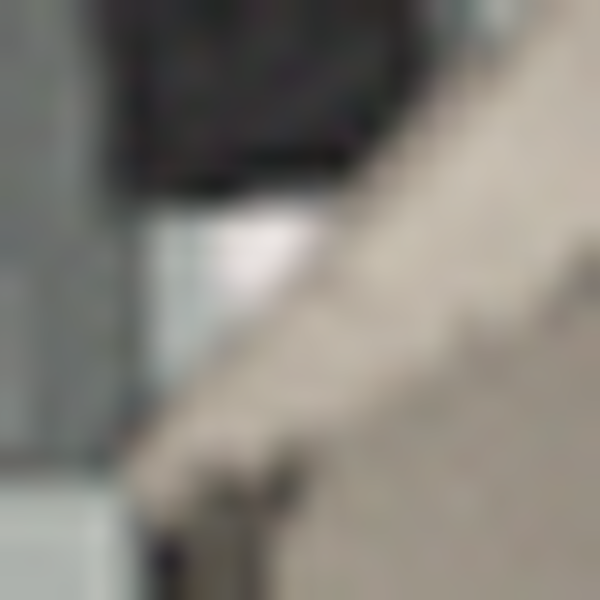

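send_rows([
  [[0.003,0,-0.0005,0,0.03],[0.003,0,0,0,0.03],[0.002,0,0,0,0.03]],
])

```text
time: 18.9
tool_pos: [464.8, -330.1, 90.6]
tcp_rot: [2.141, 1.542, 2.186]
contact_force: [0.1, 0.7, -2.2]
grip_width: 39.9
```

```bash
python3 hole.py
```

```text
t 18.90 pos [ 464.8 -330.1   90.6] F [ 0.1  0.7 -2.2] grip 39.9 phi 2.61 tilt [-0.96  1.36]
L err hole-pin [-0.3 -0.7  2.7] R [-0.3 -0.8  0.7]
tool move mm y,z to centre: [0.8 0.3] turn deg -0.01
```

send_rows([
  [[0.002,0,0,0,0.03],[0.002,0,0,0,0.03],[0.001,0,0,0,0.03]],
])

```text
time: 19.15
tool_pos: [464.6, -329.8, 84.7]
tcp_rot: [2.144, 1.541, 2.189]
contact_force: [-0.7, -0.0, -2.6]
grip_width: 39.9
```

```bash
python3 hole.py
```

```text
t 19.15 pos [ 464.6 -329.8   84.7] F [-0.7 -0.  -2.6] grip 39.9 phi 2.61 tilt [-0.98  1.38]
L err hole-pin [-0.5 -0.4 -3.1] R [-0.5 -0.5 -5.2]
tool move mm y,z to centre: [0.4 0.5] turn deg -0.01
```

The inner face is already 3–5 mm below the pin tops with no contact force, so the tips are in the holes. Continuing down gently.

send_rows([
  [[0.002,0,0.0003,0,0.03],[0.002,0,0,0,0.03],[0.002,0,0,0,0.03]],
])

```text
time: 19.4
tool_pos: [464.9, -329.6, 78.2]
tcp_rot: [2.143, 1.542, 2.188]
contact_force: [-0.0, -0.3, -1.8]
grip_width: 39.8
```

```bash
python3 hole.py
```

```text
t 19.40 pos [ 464.9 -329.6   78.2] F [-0.  -0.3 -1.8] grip 39.8 phi 2.62 tilt [-0.97  1.37]
L err hole-pin [-0.2 -0.2 -9.6] R [ -0.2  -0.3 -11.7]
tool move mm y,z to centre: [0.3 0.2] turn deg 0.0
```

send_rows([
  [[0.002,0,0,0,0.03],[0.002,0,0,0,0.03],[0.001,0,0,0,0.03]],
])

```text
time: 19.65
tool_pos: [464.8, -329.4, 72.4]
tcp_rot: [2.144, 1.541, 2.19]
contact_force: [-0.2, 0.5, -1.7]
grip_width: 39.8
```

```bash
python3 hole.py
```

```text
t 19.65 pos [ 464.8 -329.4   72.4] F [-0.2  0.5 -1.7] grip 39.8 phi 2.63 tilt [-0.99  1.39]
L err hole-pin [ -0.3   0.  -15.4] R [ -0.3  -0.1 -17.5]
tool move mm y,z to centre: [-0.   0.3] turn deg 0.01
```

send_rows([
  [[0.001,0,0,0,0.03],[0.001,0,0,0,0.03],[0.001,0,0,0,0.03]],
])

```text
time: 19.9
tool_pos: [464.9, -329.4, 71.2]
tcp_rot: [2.139, 1.542, 2.185]
contact_force: [-3.0, 2.8, 8.5]
grip_width: 40.2
```

```bash
python3 hole.py
```

```text
t 19.90 pos [ 464.9 -329.4   71.2] F [-3.   2.8  8.5] grip 40.2 phi 2.64 tilt [-0.94  1.34]
L err hole-pin [ -0.2   0.1 -16.7] R [ -0.2  -0.  -18.7]
tool move mm y,z to centre: [-0.   0.2] turn deg 0.02
```

The right pillar is touched at the expected height (8.5 N up), and the left hole is about 1–2 mm from its pillar. Releasing.

send_rows([
  [[0,0,0,0,0.042],[0,0,0,0,0.045],[0,0,0,0,0.05],[0,0,0,0,0.06],[0,0,0,0,0.065],[0,0,0,0,0.065]],
])

```text
time: 20.4
tool_pos: [465.7, -330.2, 72.4]
tcp_rot: [2.117, 1.546, 2.163]
contact_force: [0.6, 0.9, 0.5]
grip_width: 63.2
```

```bash
python3 hole.py
```

```text
t 20.40 pos [ 465.7 -330.2   72.4] F [0.6 0.9 0.5] grip 63.2 phi 2.63 tilt [-0.81  1.2 ]
L err hole-pin [  0.5  -0.8 -15.5] R [  0.6  -0.9 -17.3]
tool move mm y,z to centre: [ 0.9 -0.5] turn deg 0.02
```

send_rows([
  [[-0.006,0,0,0,0.065],[-0.012,0,0,0,0.065],[-0.02,0,0,0,0.065],[-0.025,0,0,0,0.065],[-0.03,0,0,0,0.065],[-0.03,0,0,0,0.065],[-0.015,0.01,0,0,0.065],[0,0.03,0,0,0.065],[0,0.04,0,0,0.065],[0,0.04,0,0,0.065]],
])

```text
time: 21.23
tool_pos: [462.1, -217.0, 221.9]
tcp_rot: [2.118, 1.548, 2.155]
contact_force: [0.7, 0.5, 0.7]
grip_width: 64.9
```

```bash
python3 plan.py 0.065 40 440 250 220 0
```

```text
t 21.23 pos [ 462.1 -217.   221.9] phi 2.10 F [0.7 0.5 0.7] grip 64.9
toolx deg off down (wx,wy) [-0.71  1.08] q [-0.59  0.33  1.55  0.01  1.28 -0.63]
12 [[0.0002,0.039,-0.0004,0.18,0.065],[0.0002,0.039,-0.0005,0.18,0.065],[0.0002,0.039,-0.0007,0.18,0.065],[0.0002,0.039,-0.0008,0.18,0.065],[0.0002,0.039,-0.0009,0.18,0.065],[0.0002,0.0389,-0.001,0.18,0.065],[0.0002,0.0389,-0.0011,0.18,0.065],[0.0002,0.0389,-0.0013,0.18,0.065],[0.0002,0.0389,-0.0014,0.18,0.065],[0.0002,0.0389,-0.0015,0.18,0.065],[0.0002,0.0389,-0.0016,0.18,0.065],[0.0002,0.0389,-0.0017,0.18,0.065]]
```

send_rows([
  [[0,0.039,0,0.2,0.065],[0,0.039,0,0.2,0.065],[0,0.039,-0.001,0.2,0.065],[0,0.039,-0.001,0.2,0.065],[0,0.039,-0.001,0.2,0.065],[0,0.039,-0.001,0.2,0.065],[0,0.039,-0.001,0.2,0.065],[0,0.039,-0.001,0.2,0.065],[0,0.039,-0.002,0.2,0.065],[0,0.025,-0.002,0.2,0.065]],
])

```text
time: 22.07
tool_pos: [440.7, 177.3, 235.7]
tcp_rot: [1.709, 1.552, 1.706]
contact_force: [-0.1, 0.1, 0.4]
grip_width: 64.8
```

```bash
python3 plan.py; python3 - <<'E'
from plant import optics
from h import *
for n in("side","top"):
    c=optics.capture(n);np.savez(n+"25.npz",**c);cv2.imwrite(f"pics/{n}25f.png",c["color"])
    crop(c,*((350,110,440,180,8) if n=="side" else (400,140,475,220,7.5)),f"pics/{n}25.png")
E
```

```text
t 22.07 pos [440.7 177.3 235.7] phi -0.19 F [-0.1  0.1  0.4] grip 64.8
toolx deg off down (wx,wy) [-0.14  1.06] q [0.21 0.24 1.64 0.02 1.26 0.21]
```

View pics/side25.png

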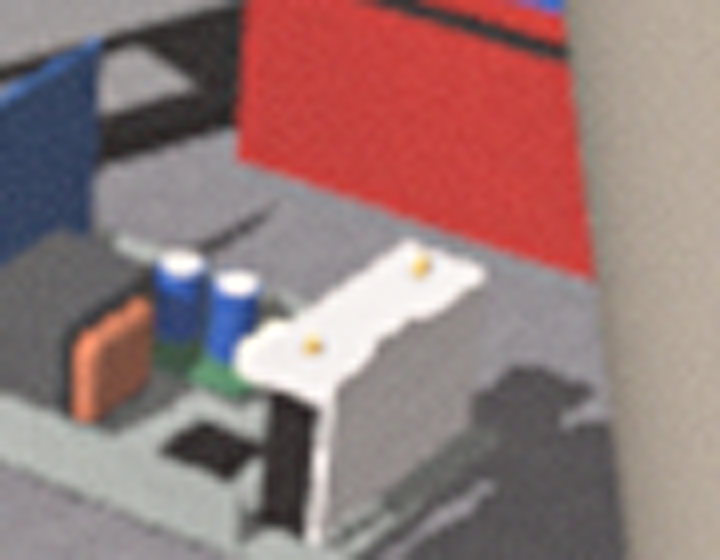

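View pics/top25.png

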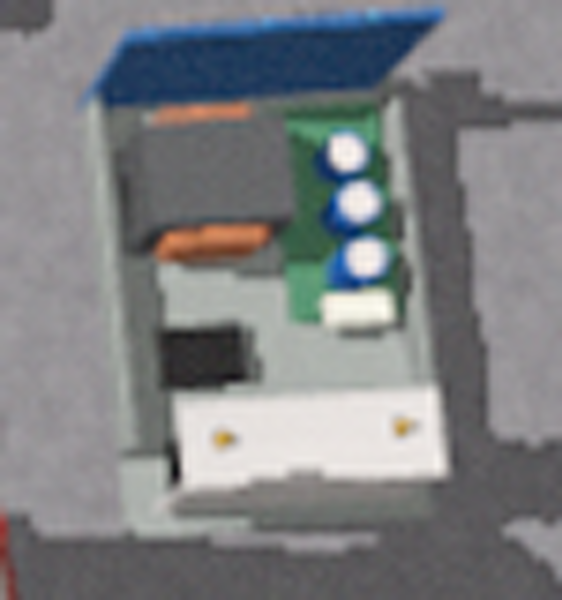

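View pics/side25f.png

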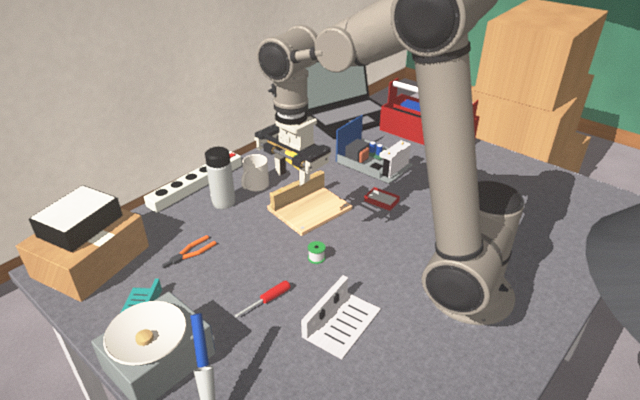

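View pics/top25f.png

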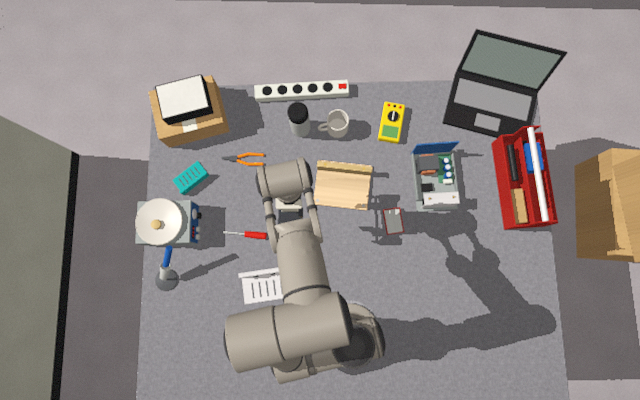

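Both brass pins show through the two holes (side px about (389,153) and (402,143); top px about (429,198) and (453,197)). Now checking the seated height and that the bystanders are unmoved.

```bash
python3 - <<'E'
from h import *
s=load("side25.npz");t=load("top25.npz")
def U(x0,y0,k): return lambda x,y:((x+.5)/k-.5+x0,(y+.5)/k-.5+y0)
T=U(400,140,7.5);S=U(350,110,8)
c=[T(173,395),T(436,388),T(448,475),T(183,493)]
e=[edge(t,c[i],c[(i+1)%4],w=1.5) for i in range(4)];ct=[cross(e[i-1],e[i]) for i in range(4)]
print([round(x[2],2) for x in e])
d=[S(240,365),S(408,240),S(487,272),S(325,400)]
f=[edge(s,d[i],d[(i+1)%4],w=1.5) for i in range(4)];cs=[cross(f[i-1],f[i]) for i in range(4)];print([round(x[2],2) for x in f])
for n,a,b,raw in zip(("tipL","tipR","outR","outL"),ct,cs,d):
    p=two(s,b,t,a);print(n,p[0].round(1),round(p[1],2),"raw",two(s,raw,t,a)[0].round(1),"t z95",onz(t,a,95)[:2].round(1))
# end heights: plate left end foot
p=onz(s,S(315,545),20);print("foot L side z20",p.round(1))
# change of scene away from arm
for n,A,B in(("side",load("side0.npz"),s),("top",load("top0.npz"),t)):
    df=np.abs(cv2.GaussianBlur(A["color"],(0,0),1.2).astype(int)-cv2.GaussianBlur(B["color"],(0,0),1.2)).max(2);cv2.imwrite(f"pics/diff_{n}.png",np.clip(df*4,0,255).astype(np.uint8))
E
```

```text
[0.15, 0.13, 0.16, 0.08]
[0.1, 0.09, 0.4, 0.08]
tipL [ 492.3 -267.3   87.1] 4.59 raw [ 488.2 -269.4   88.6] t z95 [ 488.8 -266.9]
tipR [ 486.7 -391.1   96.5] 1.45 raw [ 487.3 -390.8   96.3] t z95 [ 487.6 -391.2]
outR [ 447.5 -393.8   95.4] 0.82 raw [ 448.5 -393.8   93.9] t z95 [ 447.9 -393.7]
outL [ 449.5 -270.7   86.1] 4.1 raw [ 446.6 -272.1   87.1] t z95 [ 446.3 -269.9]
foot L side z20 [ 442.4 -270.6   20. ]
```

View pics/diff_top.png

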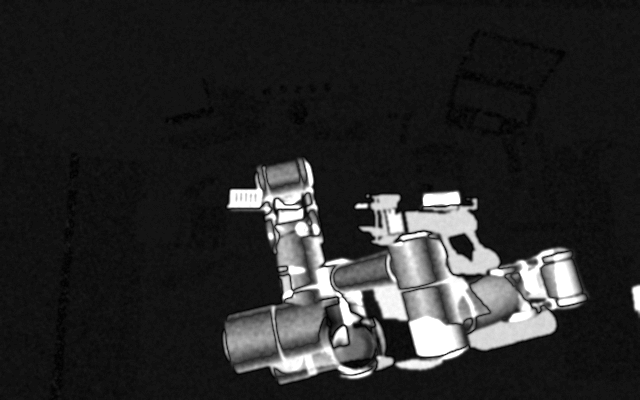

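View pics/diff_side.png

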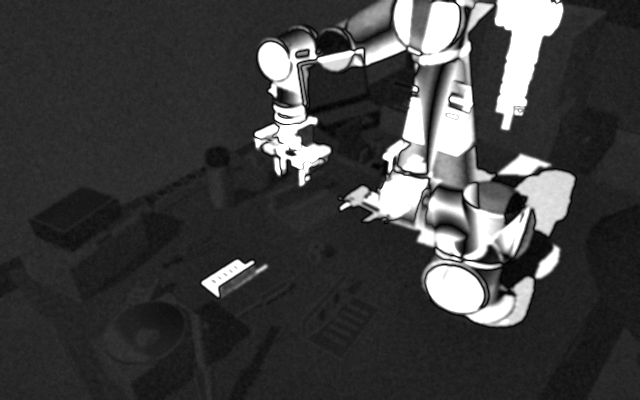

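```bash
python3 - <<'E'
from h import *
s=load("side25.npz")
crop(s,376,135,416,175,15,"pics/s25z.png")
# predicted corners for hung pose: pins mid (468.1,-330.8), yaw 2.6, ideal top z 95
y=np.radians(2.6);sx=np.array([np.cos(y),np.sin(y),0]);sy=np.array([-np.sin(y),np.cos(y),0]);o=np.array([468.1,-330.8,0])
for nm,X,Y,Z in(("tipL",18,60,95),("tipR",18,-60,95),("outR",-22,-60,95),("outL",-22,60,95),("tipLb",18,60,85),("outLfoot",-22,60,20),("outRfoot",-22,-60,20),("pinLtop",0,42,103),("pinRtop",0,-42,103),("pinLlip",0,42,95)):
    q=proj(s,o+X*sx+Y*sy+[0,0,Z])[0];print(nm,q.round(2),((q-[376,135]+.5)*15-.5).round(0))
E
```

```text
tipL [380.34 153.81] [ 72. 289.]
tipR [399.97 139.86] [367.  80.]
outR [410.2  143.49] [520. 134.]
outL [390.79 157.77] [229. 349.]
tipLb [380.13 156.47] [ 69. 329.]
outLfoot [388.93 177.42] [201. 643.]
outRfoot [407.93 162.65] [486. 422.]
pinLtop [388.24 151.24] [191. 251.]
pinRtop [401.95 141.41] [396. 103.]
pinLlip [388.05 153.38] [188. 283.]
```

View pics/s25z.png

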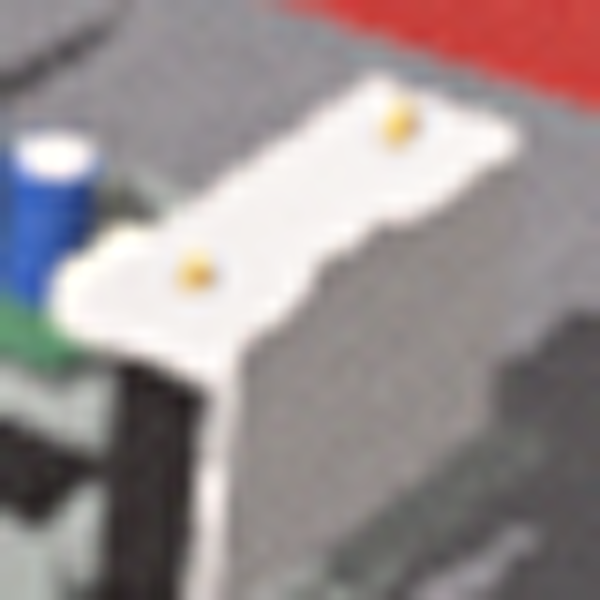

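```bash
python3 - <<'E'
from h import *
t=load("top25.npz");s=load("side25.npz")
crop(t,418,186,464,216,17,"pics/t25z.png")
y=np.radians(2.6);sx=np.array([np.cos(y),np.sin(y),0]);sy=np.array([-np.sin(y),np.cos(y),0]);o=np.array([468.1,-330.8,0])
for nm,X,Y,Z in(("tipL",18,60,95),("tipR",18,-60,95),("outR",-22,-60,95),("outL",-22,60,95),("outLfoot",-22,60,20),("outRfoot",-22,-60,20),("pinLtop",0,42,103),("pinRtop",0,-42,103)):
    q=proj(t,o+X*sx+Y*sy+[0,0,Z])[0];print(nm,q.round(2),((q-[418,186]+.5)*17-.5).round(0))
for nm,c,b in(("side",s,(380,138,410,162)),("top",t,(420,190,460,205))):
    x0,y0,x1,y1=b;im=c["color"][y0:y1,x0:x1].astype(float);w=np.clip(im[...,2]-im[...,0]-25,0,None)
    n,l,st,ce=cv2.connectedComponentsWithStats((w>0).astype(np.uint8))
    for i in range(1,n):
        if st[i,4]>3:
            yy,xx=np.nonzero(l==i);ww=w[yy,xx];print(nm,"brass",round((xx*ww).sum()/ww.sum()+x0,2),round((yy*ww).sum()/ww.sum()+y0,2),"sum",ww.sum().round(),"bbox",st[i])
E
```

```text
tipL [423.44 193.54] [100. 136.]
tipR [457.58 191.41] [681. 100.]
outR [458.87 202.61] [703. 290.]
outL [424.58 204.75] [120. 327.]
outLfoot [420.39 208.08] [ 49. 383.]
outRfoot [453.15 206.04] [606. 349.]
pinLtop [429.57 197.84] [205. 209.]
pinRtop [453.64 196.34] [614. 184.]
side brass 407.21 138.38 sum 879.0 bbox [22  0  8  3 15]
side brass 402.11 142.83 sum 290.0 bbox [21  3  3  4  8]
side brass 388.53 152.75 sum 253.0 bbox [ 8 14  2  3  6]
top brass 429.21 198.06 sum 254.0 bbox [8 7 3 3 7]
top brass 453.08 196.43 sum 213.0 bbox [32  6  3  2  6]
```

View pics/t25z.png

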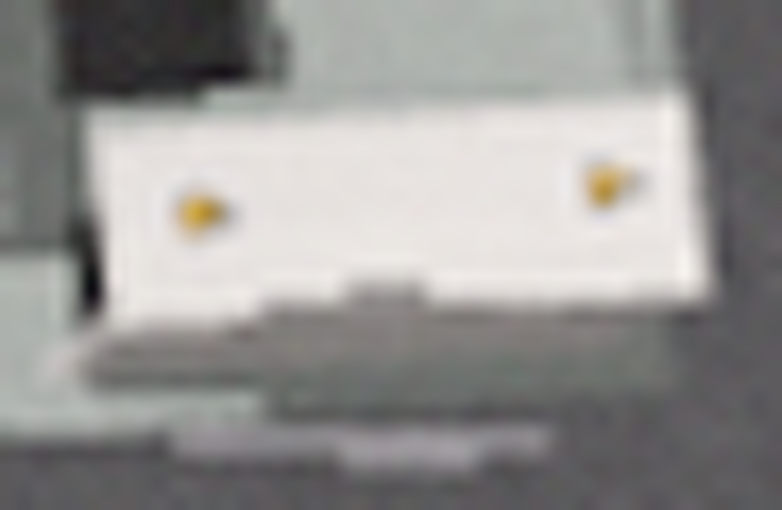

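The brass showing above the lip sits the same distance from the fully-seated prediction on both sides: (5.5, 6) and (5, 5.5) crop px at 15x. The right corners measure z 95–96. The lip lies level along both pins, and the arm is clear with no force on it. Handing in.

```bash
python3 -c "
from plant import close_job
print(close_job())"
```

```text
the job is handed in; nothing more can be done
None
```

The heat-sink angle is hung on the power supply with both brass pins through its holes. I handed the job in at about 22 s of the 72 s allowed.

**What I did:** I picked the smaller white angle (not the turquoise one or the larger white one) by its lip. I laid it flat with its free edge a few mm from the strip and let go. I then pushed it up on that edge until it stood by itself against the strip. Next I gripped it from above across its 40 mm top and lowered it over the two pins.

**What went wrong on the way:** on the first push the fingertip slid up over the lip and the angle stayed flat. A second push, started lower and moved up along the arc, stood it up. I made the descent onto the pins by position and force only, because the arm blocked nearly all of both views there.

**Last checks:**
- **Pins and seating:** both pins show through the holes in both views. The gripper met the right pillar at the expected height, and the right-hand lip corners measured 95–96 mm against 95 mm.
- **Left side:** the two-view height of the left corners gave 86–88 mm, which disagrees. The two rays missed each other there by over 4 mm, so I put it down to a badly fitted edge. The left pin's visible brass and the lip's edge line matched full seating about as well as on the right, but no direct height confirms it.
- **Turn on the pins:** the angle sits about 1° off the line of the pins, within the play of the holes.
- **Bystanders:** comparing first and last pictures showed no movement except the arm, its shadow and the angle. Spots the arm or its shadow covered in either picture, such as around the tin, were less certain.
- **Robot:** clear of everything, with no force on the tool.

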